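# Load and clamp the inspection fixture

## Task

Get the inspection fixture ready to go to the measuring machine: put the snap gauge that was left lying on it away flat in its tray, lay every spacer bolt in a V-groove of its own with the long hexagon end on the side away from the clamp handles, then lay the retaining bar across the two saddle posts over the bolts and press both clamp handles down until they snap in and stay down. Leave the bearing, the bearing cap and the shim rings where they are.

Things in the scene. Friction and masses are not known exactly. Their poses are not given: they have to be found in the camera images.
- fixture: Fixed inspection fixture on a 190 x 344 x 12 mm base plate. Origin on the bench, z up, x away from the clamp handles (roughly away from the robot), y along the row of grooves. Two 8 mm V-plates at x = -38 and +38 mm, tops 54 mm high, run along y, each with four 90 degree V-grooves at y = -90, -30, 30 and 90 mm. A bolt lies home along x in both plates, its axis 55 mm high.
- bar_seat (a point): Middle of the bar's underside when home on both saddle posts: above the fixture's origin, 67 mm high, 2 mm above the bolts; axes as the fixture's. The posts' flat seats are centred 140 mm to either side in y, 22 mm wide; 8 mm cheeks stand at 16 mm either side in x, so the 24 mm wide bar has 4 mm of play each way.
- bar: Aluminium retaining bar 310 x 24 x 12 mm, 0.28 kg, loose; starts flat on the bench at the robot's right. Origin at the middle of its underside, x along its length, z up (keep this face up). Home, it lies along the fixture's y, either way round. Grip it across its width at its middle: when it is home its underside is 13 mm above the V-plates' tops.
- bolt1: Spacer bolt 1, steel, 0.42 kg, loose, may be absent (None): ground journal 20 mm in diameter, 100 mm long, between two hexagon ends, 30 mm across flats, one 26 and one 12 mm long. Origin on the axis, mid-journal (15 mm high on the bench); x towards the long hexagon; centre of mass at x = 11 mm. Home, the hexagons are outside the V-plates, 8 mm end play each way. Starts on the bench at the left.
- bolt2: Spacer bolt 2, steel, 0.42 kg, loose, may be absent (None): ground journal 20 mm in diameter, 100 mm long, between two hexagon ends, 30 mm across flats, one 26 and one 12 mm long. Origin on the axis, mid-journal (15 mm high on the bench); x towards the long hexagon; centre of mass at x = 11 mm. Home, the hexagons are outside the V-plates, 8 mm end play each way. Starts on the bench at the left.
- bolt3: Spacer bolt 3, steel, 0.42 kg, loose, may be absent (None): ground journal 20 mm in diameter, 100 mm long, between two hexagon ends, 30 mm across flats, one 26 and one 12 mm long. Origin on the axis, mid-journal (15 mm high on the bench); x towards the long hexagon; centre of mass at x = 11 mm. Home, the hexagons are outside the V-plates, 8 mm end play each way. Starts on the bench at the left.
- bolt4: Spacer bolt 4, steel, 0.42 kg, loose, may be absent (None): ground journal 20 mm in diameter, 100 mm long, between two hexagon ends, 30 mm across flats, one 26 and one 12 mm long. Origin on the axis, mid-journal (15 mm high on the bench); x towards the long hexagon; centre of mass at x = 11 mm. Home, the hexagons are outside the V-plates, 8 mm end play each way. Starts on the bench at the left.
- bolt1_long (a point): Middle of the long hexagon end of bolt1, 63 mm from its origin.
- bolt2_long (a point): Middle of the long hexagon end of bolt2, 63 mm from its origin.
- bolt3_long (a point): Middle of the long hexagon end of bolt3, 63 mm from its origin.
- bolt4_long (a point): Middle of the long hexagon end of bolt4, 63 mm from its origin.
- handle_left (a joint): Handle of the left toggle clamp, rad: 0 up (open, 48 degrees above level), 0.90 down at its stop (3 degrees below level). A spring pushes it up with up to 0.8 N m, so it springs back if let go before 0.60; past that it snaps down to 0.90 by itself and stays, the clamp arm then holding the bar's end. About 10 to 13 N straight down on the grip closes it.
- handle_right (a joint): Handle of the right toggle clamp, like the left one.
- grip_left (a point): Point on the upper face of the left handle's grey plastic grip, 85 mm from the pivot. The grip is 20 mm wide and 14 mm thick and reaches from 38 to 112 mm from the pivot. Moves with the handle; about 160 mm above the bench when open, 94 mm when latched.
- grip_right (a point): The same point on the right handle.
- pivot_left (a point): Pivot of the left handle, 92 mm high, at x = -78, y = 140 mm in the fixture. The handle turns in the fixture's upright x-z plane and points to its -x: a straight push down 60 mm to the -x side of the pivot stays on the grip all the way. The clamp (x -100 to -44 mm, 104 mm high) has its open arm standing up to 170 mm high, clear of x = -30 mm.
- pivot_right (a point): Pivot of the right handle, y = -140 mm; the same clamp again.
- snap_gauge: Snap gauge, grey C-shaped frame 100 (x) x 110 (y) x 16 mm, 0.5 kg, loose; starts flat on the V-plates. Origin at the middle of its underside, z up (keep this face up). Its back, 28 mm wide in x and 110 mm long, is centred at x = -36 mm; two limbs, 26 mm wide, run to x = +50 mm at y = +-42 mm, 58 mm apart. Grip it across the back; centre of mass at x = -9 mm.
- gauge_tray: Fixed wooden gauge tray at the robot's right, 162 (x) x 156 (y) mm outside, 154 x 148 mm inside, floor 4 mm and rim 14 mm above the bench. Origin at the middle of its underside. The gauge may lie in it any way round.
- bearing: Spherical roller bearing, 80 mm across, 23 mm high, on the bench beyond the fixture: leave alone. Origin at the middle of its underside.
- bearing_cap: Blue plastic bearing cap, 76 mm across, 18 mm high, on the bench between fixture and robot: leave alone. Origin at the middle of its underside.
- shim1: Brass shim ring, 68 mm across, 4 mm thick, on the bench beyond the fixture: leave alone. Origin at the middle of its underside.
- shim2: A second brass shim ring, the same.
Mind the look-alikes: they are no part of the job. What is shaped like the bolt4 but green or turquoise is not meant. What is shaped like the bolt2 but purple is not meant.

How it is judged:
On the way, in this order (a step that is already met when the one before it is completed fails the run):
1. every bolt lies home in a V-groove, long hexagon away from the handles (z of bolt1 in the frame of fixture between 0.052 and 0.058 m and x of bolt1 in the frame of fixture between -0.014 and 0.014 m and y of bolt1 in the frame of fixture between -0.1 and 0.1 m and angle between the x axis of each of bolt1, bolt2, bolt3, bolt4 and the x axis of fixture, either way round below 0.06 rad and x of each of bolt1_long, bolt2_long, bolt3_long, bolt4_long in the frame of fixture above 0.04 m and z of bolt2 in the frame of fixture between 0.052 and 0.058 m and x of bolt2 in the frame of fixture between -0.014 and 0.014 m and y of bolt2 in the frame of fixture between -0.1 and 0.1 m and z of bolt3 in the frame of fixture between 0.052 and 0.058 m and x of bolt3 in the frame of fixture between -0.014 and 0.014 m and y of bolt3 in the frame of fixture between -0.1 and 0.1 m and z of bolt4 in the frame of fixture between 0.052 and 0.058 m and x of bolt4 in the frame of fixture between -0.014 and 0.014 m and y of bolt4 in the frame of fixture between -0.1 and 0.1 m), for 0.2 s.
2. the retaining bar lies home on both saddle posts (z of bar in the frame of bar_seat between -0.0025 and 0.0025 m and x of bar in the frame of bar_seat between -0.008 and 0.008 m and y of bar in the frame of bar_seat between -0.013 and 0.013 m and angle between the x axis of bar and the y axis of fixture, either way round below 0.06 rad and angle between bar's own z axis and vertical below 0.05 rad), for 0.2 s.
3. both clamp handles are latched down on the bar (all of step 2 and value of joint each of handle_left, handle_right above 0.84 rad), for 0.2 s.
At the end, for the whole second after the job is handed in: Gauge flat on the tray's floor; every bolt present home in a V-groove (height within 3 mm, lengthwise within 14 mm, 0.06 rad), long hexagon away from the handles; bar home on both posts (within 2.5 mm in height, 13 mm lengthwise); both handles past 0.84 rad; all released and at rest (all of step 1 and all of step 3 and z of snap_gauge in the frame of gauge_tray between 0.001 and 0.008 m and x of snap_gauge in the frame of gauge_tray between -0.04 and 0.04 m and y of snap_gauge in the frame of gauge_tray between -0.04 and 0.04 m and angle between snap_gauge's own z axis and vertical below 0.06 rad and linear speed of each of bolt1, bolt2, bolt3, bolt4, bar, snap_gauge below 0.02 m/s); the robot touches nothing.
It fails at once if the bearing is knocked away (more than 30 mm) (distance of bearing from where it was at the start of the episode above 0.03 m).
It fails at once if the bearing cap is knocked away (more than 30 mm) (distance of bearing_cap from where it was at the start of the episode above 0.03 m).
It fails at once if the first shim ring is knocked away (more than 30 mm) (distance of shim1 from where it was at the start of the episode above 0.03 m).
It fails at once if the second shim ring is knocked away (more than 30 mm) (distance of shim2 from where it was at the start of the episode above 0.03 m).
Of bolt1, bolt2, bolt3, bolt4 only 2 to 4 are there at a start; the rules pass over those that are not, and their reading is None.
At some moment in a run one of bolt1, bolt2, bolt3, bolt4, snap_gauge, bar may be knocked a few centimetres aside while the robot is not near it.
Once in a run the grip may slacken for a moment while it holds something.
It also fails if it takes over 210 s, if anything falls off the work surface, if the arm or the gripper's body presses on something with over 40 N, if the wrist force passes 120 N, or if a joint passes its speed limit or range.

## Robot

A 6-joint arm with a two-finger parallel gripper is mounted at the origin on the work surface. World frame = base frame: x ahead of the robot, y to its left, z up, the work surface at z = 0. Lengths are in m, angles in rad, forces in N, time in s.
With the tool pointing down it reaches from about 0.25 to 0.8 m from the base axis. Payload 3.9 kg.
Tool frame: the origin (TCP) lies at the very end of the fingers, on their centre line; the grasp point (between the pads) lies 19 mm behind it; z points along the fingers, y is the line along which they close (so a half turn about z gives the same grasp; the last joint's range is limited). The gripper opens to 85 mm and grips with 20 to 120 N. Pads are 22 mm wide; open, the fingers measure 114 mm over their backs; the gripper's body (76 mm by 85 mm) begins 54 mm behind the grasp point. The pads swing forward as they close: fully open they stand 13 mm farther back than shut.
Start: joints at [1.332, 0.26, -0.138, 1.173, 0, 1.571], TCP at [0.124, 0.51, 0.231] pointing down, gripper open.
Joint ranges: [-2.78, 2.78], [-0.83, 1.72], [-1.28, 1.37], [-1.9, 2.12], [-1.57, 1.48], [-3.14, 3.14]. Speed limits (rad/s): [2.57, 2.57, 3.14, 3.14, 3.14, 3.14].

## Interface

Orientations are given as a unit quaternion [x, y, z, w].
In Python, from cell import manip gives the robot as it stands.
- The arm moves only by the tool carry_out, never from a script. Its argument "rows" is text: rows parted by semicolons, each of 7 numbers parted by spaces: the shift along the tool's x, y, z normalised to -1 to 1, where 1 is 0.04 m, then the turn, a rotation vector about the tool's x, y, z normalised to -1 to 1, where 1 is 5 degrees, then the opening, from -1 (shut) to 1 (fully open). A call has 1 to 5 rows; each row shifts and turns the commanded pose from where the row before left it, along the tool's axes as they then stand; what a row does not reach is not made up. A row lasts 1/12 s, in which the tool goes at most 41.7 mm and 7.16 degrees, less where a joint would pass 70% of its speed; a pose out of reach is approached as far as the arm can. A call with a number of a shift or a turn outside -1 to 1 is refused whole. A call with a gripper value outside its range is refused whole. The fingers move at their own pace and stop on an object; the grip force is fixed at half the most. Time passes only in rows, so rows that do not move let the fingers close. It gives the time, the measured TCP pose, the force, the opening and the grip force at its end, in the units of the state.
- manip.state(): the state, without advancing time (a new reading comes with each control period).
- manip.get_image(name): name is "scene" or "top" or "wrist"; returns a dict with "color" (384x512x3 uint8, blue, green, red), "depth" (384x512 float32, m along the optical axis (not along the pixel's ray), 0 where there is no reading), "K" (3x3 intrinsics, pixels), "rvec" (rotation vector, rad) and "tvec" (3), from world to camera coordinates, as OpenCV has them. Camera axes: x right, y down, z forward; pixel columns grow to the right and rows downward; lengths in m; the calibration is good to about 2 mm. A picture is of the moment at which its call begins.
- manip.hand_in(): hands the job in; it is judged then, once.
The state is a dict: "clock": time; "q": joint angles; "qd": joint speeds; "joint_torque": joint torques, N m; "tool_pos": TCP position; "tool_rot": TCP orientation; "ft_force": force on the tool from outside, world axes, zero at the start; "torque": the same for the moment, N m; "width": finger opening in m; "grasp_force": force on a finger pad.
Only numpy, scipy, OpenCV 4.12 (cv2) and the standard library are available. Lean on these libraries where they do the work, as an engineer would, in place of code of your own. Each camera call takes 0.05 s, during which the arm holds its last target. There are 200 camera calls.

## Working session

There is one attempt and no reset: what is moved stays moved. The work goes in short steps, Python scripts to look and compute and a tool call to move; the robot and the scene stay as the last step left them, time stands still between calls to the robot, and variables do not carry over. Pictures are saved under pics/ and viewed, at most 14 in all, crops included, and the job is handed in when it is done.

Besides the shell and the picture viewer there is one more tool, called after ">>>" in YAML: its name, and indented under it one key for each argument. carry_out: Moves the arm, as the interface text tells. Scaled input: -1 to 1 covers 0.04 m each way for a shift and 5 degrees each way for a turn. Its arguments: {"type":"object","properties":{"rows":{"type":"string"}},"required":["rows"]}

```bash
ls; mkdir -p pics
cat > h.py <<'E'
import numpy as np, cv2
from cell import manip
def get(n):
    d=manip.get_image(n); d['R']=cv2.Rodrigues(np.array(d['rvec'],float))[0]; d['t']=np.array(d['tvec'],float).ravel(); d['K']=np.array(d['K']); return d
def ray(d,u,v):
    r=d['R'].T@np.linalg.inv(d['K'])@np.array([u,v,1.]); return -d['R'].T@d['t'], r
def onz(d,u,v,z):
    c,r=ray(d,u,v); return c+r*(z-c[2])/r[2]
def cloud(d):
    h,w=d['depth'].shape; v,u=np.mgrid[:h,:w]; p=np.stack([u,v,np.ones_like(u)],-1)@np.linalg.inv(d['K']).T*d['depth'][...,None]
    return (p-d['t'])@d['R']
def proj(d,P):
    q=d['K']@(d['R']@np.asarray(P,float)+d['t']); return q[:2]/q[2]
E
python3 - <<'E'
from h import *
for n in('scene','top','wrist'):
    d=get(n); cv2.imwrite(f'pics/{n}0.png',d['color']); print(n,ray(d,0,0)[0].round(3),d['R'].round(2).tolist(),d['K'][0,0])
    np.savez(f'{n}0.npz',**d)
s=manip.state(); print({k:np.round(v,3).tolist() for k,v in s.items()})
E
```

```text
pics
scene [ 1.188 -0.374  0.907] [[0.49, 0.87, 0.02], [0.61, -0.33, -0.72], [-0.62, 0.36, -0.7]] 354.8603708778696
top [0.283 0.01  1.682] [[-0.01, -1.0, -0.0], [-0.99, 0.01, -0.13], [0.13, 0.0, -0.99]] 488.20212796812723
wrist [0.057 0.526 0.374] [[0.24, 0.97, -0.0], [0.93, -0.23, 0.27], [0.27, -0.07, -0.96]] 313.8079187008415
{'clock': 0.15, 'q': [1.332, 0.261, -0.139, 1.173, 0.0, 1.571], 'qd': [0.001, -0.0, 0.004, 0.001, -0.001, 0.001], 'joint_torque': [-0.0, -40.601, 25.417, 0.013, -0.0, -0.0], 'tool_pos': [0.124, 0.51, 0.231], 'tool_rot': [0.119, 0.993, -0.001, -0.0], 'ft_force': [0.054, -0.093, -0.425], 'torque': [-0.015, 0.028, -0.03], 'grasp_force': 0.0, 'width': 0.086}
```

View pics/top0.png

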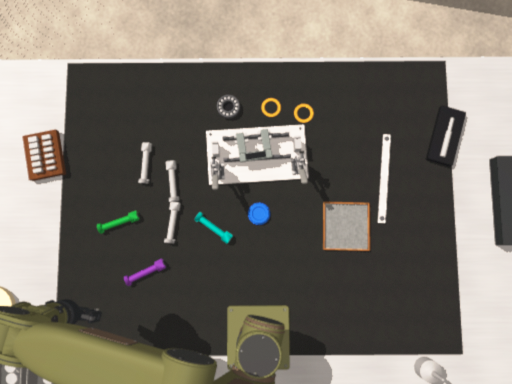

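View pics/scene0.png

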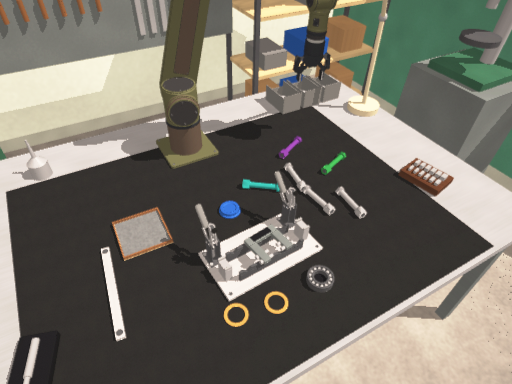

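```bash
cat >> h.py <<'E'
def rect(d,mask,z):
    c=max(cv2.findContours(mask.astype(np.uint8),cv2.RETR_EXTERNAL,cv2.CHAIN_APPROX_NONE)[0],key=cv2.contourArea)
    P=np.array([onz(d,*p[0],z)[:2] for p in c],np.float32); return cv2.minAreaRect(P)
E
python3 - <<'E'
from h import *
d=dict(np.load('top0.npz')); P=cloud(d)
c=d['color'].astype(int); hsv=cv2.cvtColor(d['color'],cv2.COLOR_BGR2HSV)
m=(hsv[...,1]<60)&(hsv[...,2]>110); m[:70]=0;m[290:]=0;m[:,:75]=0;m[:,430:]=0
n,l,s,ce=cv2.connectedComponentsWithStats(m.astype(np.uint8))
for i in range(1,n):
    if s[i,4]>40:
        q=P[l==i]; q=q[np.isfinite(q).all(1)]
        print(s[i],ce[i].round(1),np.median(q,0).round(3),np.percentile(q[:,2],[5,95]).round(3), rect(d,l==i,.012))
z=(P[...,2]>.06)&(P[...,2]<.085); z[:120]=0; z[190:]=0;z[:,:200]=0;z[:,310:]=0
print(z.sum()); q=P[z]; print(q.min(0),q.max(0))
for uv in((259,213),(346,226),(228,105)): print(uv,P[uv[1],uv[0]].round(3))
big=cv2.resize(d['color'][110:200,190:320],(780,540),interpolation=cv2.INTER_CUBIC); cv2.imwrite('pics/fx0.png',big)
E
```

```text
[218  96  21  20 175] [228.1 105.7] [0.791 0.097 0.021] [0.008 0.03 ] ((0.7935230135917664, 0.10039203613996506), (0.07061760872602463, 0.06916557997465134), 89.9265365600586)
[ 205  124  104   65 5010] [256.4 154.4] [0.615 0.002 0.014] [0.004 0.134] ((0.6127216815948486, 0.001140400767326355), (0.20727860927581787, 0.3484001159667969), 3.5210697650909424)
[377 134  14  90 779] [383.8 178.3] [ 0.531 -0.439  0.011] [-0.001  0.018] ((0.5326488614082336, -0.43854618072509766), (0.029873209074139595, 0.3132154941558838), 84.32251739501953)
[138 142  13  41 294] [144.4 161.2] [0.596 0.389 0.023] [0.002 0.032] ((0.5929933190345764, 0.39112934470176697), (0.03456047177314758, 0.1421612650156021), 87.52540588378906)
[164 160  16  83 596] [171.4 200.4] [0.454 0.292 0.024] [0.003 0.033] ((0.457733690738678, 0.2932088375091553), (0.28339409828186035, 0.04999931901693344), 0.3120688498020172)
[ 326  204   41   45 1766] [346.1 226.1] [ 0.367 -0.305  0.004] [-0.003  0.011] ((0.36811375617980957, -0.3027360439300537), (0.13720133900642395, 0.148326113820076), 88.10371398925781)
880
[ 0.53850993 -0.14805054  0.06000083] [0.69374269 0.15471304 0.08217048]
(259, 213) [ 0.413 -0.006  0.013]
(346, 226) [ 0.368 -0.306 -0.005]
(228, 105) [0.795 0.1   0.013]
```

View pics/fx0.png

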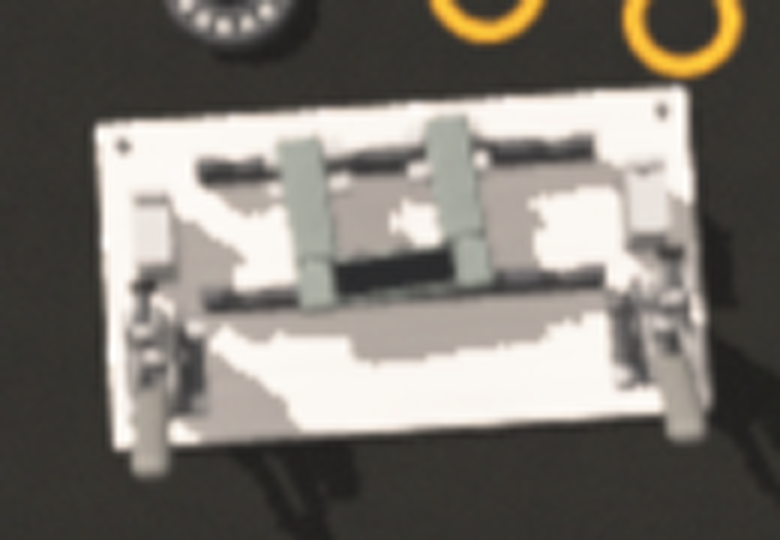

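```bash
cat >> h.py <<'E'
from scipy.spatial.transform import Rotation as Ro
def plan(x,y,z,phi,g=1,p0=None,step=0.9,tilt0=True):
    """rows from measured pose to tool-down pose at xyz with tool x at world angle phi (deg)"""
    s=manip.state(); p=np.array(s['tool_pos']) if p0 is None else np.array(p0[:3]); R=Ro.from_quat(s['tool_rot'])
    if p0 is not None: R=down(p0[3])
    T=down(phi); rv=(R.inv()*T).as_rotvec(degrees=True)/5; d=np.array([x,y,z])-p
    n=int(max(1,np.ceil(np.abs(rv).max()/.99),np.ceil(np.linalg.norm(d)/.04/step)))
    out=[]
    for i in range(n):
        Ri=R*Ro.from_rotvec(rv*5*i/n,degrees=True); out.append(' '.join('%.2f'%v for v in [*(Ri.inv().apply(d)/n/.04),*(rv/n),g]))
    for i in range(0,n,5): print('; '.join(out[i:i+5]))
    print()
def down(phi):
    a=np.radians(phi); X=np.array([np.cos(a),np.sin(a),0]); Z=np.array([0,0,-1.]); return Ro.from_matrix(np.stack([X,np.cross(Z,X),Z],1))
def st():
    s=manip.state(); x=Ro.from_quat(s['tool_rot']).as_matrix(); print('t%.1f'%s['clock'],np.round(s['tool_pos'],4),'phi %.1f tilt %.2f'%(np.degrees(np.arctan2(x[1,0],x[0,0]))%360,np.degrees(np.arccos(-x[2,2]))),'F',np.round(s['ft_force'],1),'w %.4f g %.1f'%(s['width'],s['grasp_force']),'q',np.round(s['q'],2))
E
python3 -c "
from h import *
plan(.48,.02,.33,180)"
```

```text
-0.64 -0.54 -0.14 -0.00 -0.00 -0.15 1.00; -0.63 -0.55 -0.14 -0.00 -0.00 -0.15 1.00; -0.63 -0.56 -0.14 -0.00 -0.00 -0.15 1.00; -0.62 -0.57 -0.14 -0.00 -0.00 -0.15 1.00; -0.61 -0.58 -0.14 -0.00 -0.00 -0.15 1.00
-0.60 -0.59 -0.14 -0.00 -0.00 -0.15 1.00; -0.60 -0.59 -0.14 -0.00 -0.00 -0.15 1.00; -0.59 -0.60 -0.14 -0.00 -0.00 -0.15 1.00; -0.58 -0.61 -0.14 -0.00 -0.00 -0.15 1.00; -0.57 -0.62 -0.14 -0.00 -0.00 -0.15 1.00
-0.56 -0.62 -0.14 -0.00 -0.00 -0.15 1.00; -0.56 -0.63 -0.14 -0.00 -0.00 -0.15 1.00; -0.55 -0.64 -0.14 -0.00 -0.00 -0.15 1.00; -0.54 -0.65 -0.14 -0.00 -0.00 -0.15 1.00; -0.53 -0.65 -0.14 -0.00 -0.00 -0.15 1.00
-0.52 -0.66 -0.14 -0.00 -0.00 -0.15 1.00; -0.51 -0.67 -0.14 -0.00 -0.00 -0.15 1.00; -0.50 -0.67 -0.14 -0.00 -0.00 -0.15 1.00
```

>>> carry_out:
  rows: "-0.64 -0.54 -0.14 0 0 -0.15 1; -0.63 -0.55 -0.14 0 0 -0.15 1; -0.63 -0.56 -0.14 0 0 -0.15 1; -0.62 -0.57 -0.14 0 0 -0.15 1; -0.61 -0.58 -0.14 0 0 -0.15 1"

```text
clock: 0.57
tool_pos: [0.2234, 0.3727, 0.2592]
tool_rot: [0.086, 0.996, -0.0, -0.0]
ft_force: [0.9, 1.1, -0.1]
width: 0.085
grasp_force: 0.0
```

>>> carry_out:
  rows: "-0.6 -0.59 -0.14 0 0 -0.15 1; -0.6 -0.59 -0.14 0 0 -0.15 1; -0.59 -0.6 -0.14 0 0 -0.15 1; -0.58 -0.61 -0.14 0 0 -0.15 1; -0.57 -0.62 -0.14 0 0 -0.15 1"

```text
clock: 0.98
tool_pos: [0.3221, 0.2362, 0.2875]
tool_rot: [0.053, 0.999, -0.0, -0.0]
ft_force: [0.5, -0.4, -0.4]
width: 0.0852
grasp_force: 0.0
```

>>> carry_out:
  rows: "-0.56 -0.62 -0.14 0 0 -0.15 1; -0.56 -0.63 -0.14 0 0 -0.15 1; -0.55 -0.64 -0.14 0 0 -0.15 1; -0.54 -0.65 -0.14 0 0 -0.15 1; -0.53 -0.65 -0.14 0 0 -0.15 1"

```text
clock: 1.4
tool_pos: [0.4209, 0.1, 0.3155]
tool_rot: [0.021, 1.0, 0.0, -0.0]
ft_force: [0.2, 0.5, 0.4]
width: 0.0852
grasp_force: 0.0
```

>>> carry_out:
  rows: "-0.52 -0.66 -0.14 0 0 -0.15 1; -0.51 -0.67 -0.14 0 0 -0.15 1; -0.5 -0.67 -0.14 0 0 -0.15 1; 0 0 0 0 0 0 1; 0 0 0 0 0 0 1"

```text
clock: 1.82
tool_pos: [0.4799, 0.0187, 0.3316]
tool_rot: [0.003, 1.0, 0.0, -0.0]
ft_force: [0.2, -0.7, 0.0]
width: 0.0855
grasp_force: 0.0
```

```bash
python3 -c "
from h import *
st(); d=get('wrist'); np.savez('w1.npz',**d); cv2.imwrite('pics/w1.png',cv2.resize(d['color'],(800,600)))
P=cloud(d); print(ray(d,256,192), np.percentile(P[...,2],[1,10,30,50,70,90]).round(3))"
```

```text
t1.8 [0.4799 0.0187 0.3316] phi 179.6 tilt 0.05 F [ 0.2 -0.7  0. ] w 0.0855 g 0.0 q [ 0.04  0.16 -0.01  1.4   0.    0.05]
(array([0.41060623, 0.01871933, 0.47474206]), array([ 0.27067592,  0.00622599, -0.96268375])) [-0.001 -0.     0.001  0.002  0.019  0.405]
```

View pics/w1.png

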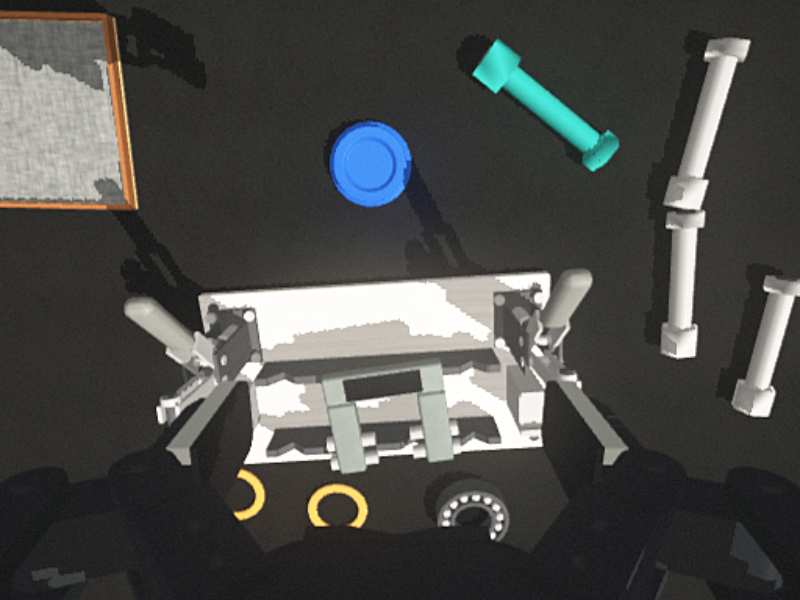

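Run:
```python
from h import *
d=dict(np.load('w1.npz')); P=cloud(d); hsv=cv2.cvtColor(d['color'],cv2.COLOR_BGR2HSV); z=P[...,2]
v=d['depth']>0.2
m=v&(z>.007)&(z<.017)&(hsv[...,2]>90)&(hsv[...,1]<80)&(P[...,0]>.5)&(P[...,0]<.73)&(np.abs(P[...,1])<.25)
r=cv2.minAreaRect(P[m][:,:2].astype(np.float32)); print('plate',r, np.median(z[m]))
# near edge fit by columns
pts=[]
for y in np.arange(-.15,.16,.01):
    k=m&(abs(P[...,1]-y)<.004)
    if k.sum()>5: pts.append((P[...,0][k].min(),y))
pts=np.array(pts); f=np.polyfit(pts[:,1],pts[:,0],1); print('near edge slope deg',np.degrees(np.arctan(f[0])),'x at y0',f[1],np.std(pts[:,0]-np.polyval(f,pts[:,1])))
# gauge by colour
g=v&(z>.06)&(z<.08)&(P[...,0]>.55)&(P[...,0]<.7)&(np.abs(P[...,1])<.1)
g=cv2.morphologyEx(g.astype(np.uint8),cv2.MORPH_OPEN,np.ones((2,2)))>0
r=cv2.minAreaRect(P[g][:,:2].astype(np.float32)); print('gauge',r,np.median(z[g]),g.sum(), np.percentile(z[g],[10,90]))
# V-plates
k=v&(z>.05)&(z<.057)&(P[...,0]>.53)&(P[...,0]<.7)&(np.abs(P[...,1])<.13)
q=P[k]; a=q[q[:,0]<.61]; b=q[q[:,0]>.62]; print('V',[ (np.polyfit(w[:,1],w[:,0],1),w[:,1].min(),w[:,1].max()) for w in(a,b)])
# posts
k=v&(z>.062)&(z<.08)&(np.abs(P[...,1])>.12)&(np.abs(P[...,1])<.17)&(P[...,0]>.6)&(P[...,0]<.68)
for s in(1,-1):
    q=P[k&(P[...,1]*s>0)]; print('post',q.mean(0) if len(q) else 0,len(q))
# bolts
bm=v&(z>.008)&(z<.04)&(P[...,1]>.17)&(hsv[...,1]<60)&(hsv[...,2]>90)
n,l,s,ce=cv2.connectedComponentsWithStats(bm.astype(np.uint8))
for i in range(1,n):
    if s[i,4]>80: q=P[l==i]; print('bolt',s[i],cv2.minAreaRect(q[:,:2].astype(np.float32)),np.percentile(q[:,2],95))
```

```text
plate ((0.6184860467910767, 3.172457218170166e-05), (0.1910603642463684, 0.3433579206466675), 3.3479018211364746) 0.012198845838518865
near edge slope deg -3.368288945418826 x at y0 0.5232431267126533 0.00022023489515541296
gauge ((0.5773195624351501, -0.004917338490486145), (0.32318949699401855, 0.14395295083522797), 8.251968383789062) 0.06987009326215879 3584 [0.06596996 0.07112598]
V [(array([-0.04724227,  0.59415167]), np.float64(-0.12910422532746132), np.float64(0.12996024574404447)), (array([-0.08462279,  0.6745585 ]), np.float64(-0.11115355118520347), np.float64(0.12995309900630697))]
post [0.62956991 0.13930514 0.06929815] 509
post 0 0
bolt [ 423   24   57  205 3680] ((0.45421379804611206, 0.28897324204444885), (0.04961448535323143, 0.2822476923465729), 89.45576477050781) 0.03097200646267202
bolt [ 469  177   43   89 1604] ((0.5896226167678833, 0.3873586654663086), (0.03455589711666107, 0.13840757310390472), 86.20374298095703) 0.030810211286693742
```

Run:
```python
from h import *
d=dict(np.load('w1.npz')); P=cloud(d); z=P[...,2]
g=(z>.060)&(z<.078)&(P[...,0]>.55)&(P[...,0]<.71)&(np.abs(P[...,1])<.075)
n,l,s,ce=cv2.connectedComponentsWithStats(g.astype(np.uint8))
for i in range(1,n):
    if s[i,4]>100:
        q=P[l==i]; print(s[i],cv2.minAreaRect(q[:,:2].astype(np.float32)),np.percentile(z[l==i],[5,50,95]))
        np.save('g.npy',q)
        for x in np.arange(.55,.71,.01):
            k=abs(q[:,0]-x)<.003
            if k.sum(): print(x.round(3),q[k,1].min().round(3),q[k,1].max().round(3),np.median(q[k,2]).round(3))
t=dict(np.load('top0.npz')); Q=cloud(t)
m=(P[...,2]>.009)&(P[...,2]<.02)&(P[...,1]<-.2)&(P[...,0]<.5); print(P[m].min(0),P[m].max(0))
```

```text
[ 205  229   89   74 3579] ((0.6380946040153503, 0.009745031595230103), (0.09984880685806274, 0.12382529675960541), 8.04284381866455) [0.06427086 0.06987287 0.07140125]
0.58 0.048 0.056 0.066
0.59 -0.025 0.058 0.07
0.6 -0.051 0.059 0.07
0.61 -0.049 0.061 0.07
0.62 -0.048 0.062 0.07
0.63 -0.047 0.064 0.07
0.64 -0.044 0.072 0.07
0.65 -0.043 0.073 0.07
0.66 -0.049 0.074 0.069
0.67 -0.047 0.075 0.07
0.68 -0.047 0.069 0.069
0.69 -0.045 -0.001 0.07
[ 0.28623161 -0.34802807  0.00902781] [ 0.44990532 -0.22269258  0.01654512]
```

```bash
python3 -c "
from h import *
plan(.602,.004,.17,98)"
```

```text
-0.18 -0.02 0.24 -0.00 -0.00 0.96 1.00; -0.18 -0.01 0.24 -0.00 -0.00 0.96 1.00; -0.18 0.01 0.24 -0.00 -0.00 0.96 1.00; -0.18 0.02 0.24 -0.00 -0.00 0.96 1.00; -0.18 0.04 0.24 -0.00 -0.00 0.96 1.00
-0.17 0.05 0.24 -0.00 -0.00 0.96 1.00; -0.17 0.07 0.24 -0.00 -0.00 0.96 1.00; -0.16 0.08 0.24 -0.00 -0.00 0.96 1.00; -0.16 0.10 0.24 -0.00 -0.00 0.96 1.00; -0.15 0.11 0.24 -0.00 -0.00 0.96 1.00
-0.14 0.12 0.24 -0.00 -0.00 0.96 1.00; -0.13 0.13 0.24 -0.00 -0.00 0.96 1.00; -0.12 0.14 0.24 -0.00 -0.00 0.96 1.00; -0.10 0.15 0.24 -0.00 -0.00 0.96 1.00; -0.09 0.16 0.24 -0.00 -0.00 0.96 1.00
-0.08 0.17 0.24 -0.00 -0.00 0.96 1.00; -0.06 0.17 0.24 -0.00 -0.00 0.96 1.00
```

>>> carry_out:
  rows: "-0.18 -0.02 0.24 0 0 0.96 1; -0.18 -0.01 0.24 0 0 0.96 1; -0.18 0.01 0.24 0 0 0.96 1; -0.18 0.02 0.24 0 0 0.96 1; -0.18 0.04 0.24 0 0 0.96 1"

```text
clock: 2.28
tool_pos: [0.5143, 0.0168, 0.2835]
tool_rot: [0.21, 0.978, 0.0, -0.001]
ft_force: [-0.6, 0.4, 0.2]
width: 0.0855
grasp_force: 0.0
```

>>> carry_out:
  rows: "-0.17 0.05 0.24 0 0 0.96 1; -0.17 0.07 0.24 0 0 0.96 1; -0.16 0.08 0.24 0 0 0.96 1; -0.16 0.1 0.24 0 0 0.96 1; -0.15 0.11 0.24 0 0 0.96 1"

```text
clock: 2.7
tool_pos: [0.5506, 0.0125, 0.2355]
tool_rot: [0.409, 0.913, -0.0, -0.001]
ft_force: [-0.1, -0.4, 0.3]
width: 0.0854
grasp_force: 0.0
```

>>> carry_out:
  rows: "-0.14 0.12 0.24 0 0 0.96 1; -0.13 0.13 0.24 0 0 0.96 1; -0.12 0.14 0.24 0 0 0.96 1; -0.1 0.15 0.24 0 0 0.96 1; -0.09 0.16 0.24 0 0 0.96 1"

```text
clock: 3.12
tool_pos: [0.587, 0.0079, 0.1875]
tool_rot: [0.59, 0.808, -0.0, -0.001]
ft_force: [0.2, 0.2, 0.8]
width: 0.0856
grasp_force: 0.0
```

>>> carry_out:
  rows: "-0.08 0.17 0.24 0 0 0.96 1; -0.06 0.17 0.24 0 0 0.96 1; 0 0 0 0 0 0 1; 0 0 0 0 0 0 1"

```text
clock: 3.45
tool_pos: [0.6012, 0.0057, 0.1683]
tool_rot: [0.653, 0.757, -0.001, -0.001]
ft_force: [0.3, -0.4, 0.1]
width: 0.0853
grasp_force: 0.0
```

Run:
```python
from h import *
st(); d=get('wrist'); np.savez('w2.npz',**d); cv2.imwrite('pics/w2.png',d['color']); P=cloud(d); z=P[...,2]
g=(z>.060)&(z<.078)&(P[...,0]>.55)&(P[...,0]<.71)&(np.abs(P[...,1])<.09)
n,l,s,ce=cv2.connectedComponentsWithStats(g.astype(np.uint8))
for i in range(1,n):
    if s[i,4]>300:
        q=P[l==i]; print(s[i],cv2.minAreaRect(q[:,:2].astype(np.float32)),np.percentile(z[l==i],[5,50,95]))
plan(.602,.004,.057,98)
```

```text
t3.5 [0.6012 0.0057 0.1683] phi 98.4 tilt 0.15 F [ 0.3 -0.4  0.1] w 0.0853 g 0.0 q [ 0.01  0.42 -0.06  1.09  0.    1.43]
[  239   115   131   150 11697] ((0.6393448114395142, 0.010231949388980865), (0.10011669993400574, 0.12439033389091492), 8.297774314880371) [0.06590599 0.07004275 0.0713221 ]
-0.01 0.00 0.70 -0.00 -0.00 0.02 1.00; -0.01 0.00 0.70 -0.00 -0.00 0.02 1.00; -0.01 0.00 0.70 -0.00 -0.00 0.02 1.00; -0.01 0.00 0.70 -0.00 -0.00 0.02 1.00
```

View pics/w2.png

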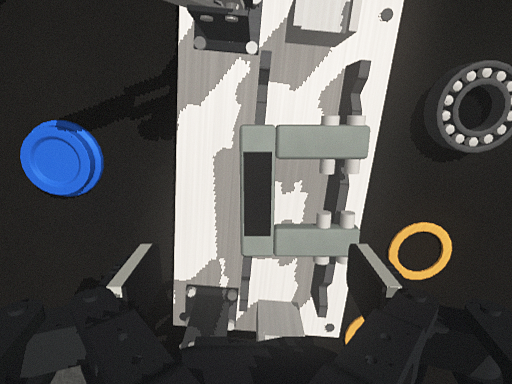

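>>> carry_out:
  rows: "0 0.05 0.7 0 0 0.02 1; 0 0 0.7 0 0 0 1; 0 0 0.7 0 0 0 1; 0 0 0.65 0 0 0 1; 0 0 0 0 0 0 1"

```text
clock: 3.92
tool_pos: [0.5999, 0.0051, 0.0548]
tool_rot: [0.655, 0.756, -0.003, -0.003]
ft_force: [-0.7, 1.0, -0.8]
width: 0.0853
grasp_force: 0.0
```

>>> carry_out:
  rows: "0 0 0 0 0 0 -1; 0 0 0 0 0 0 -1; 0 0 0 0 0 0 -1; 0 0 0 0 0 0 -1; 0 0 0 0 0 0 -1"

```text
clock: 4.33
tool_pos: [0.6052, 0.0045, 0.0609]
tool_rot: [0.655, 0.755, 0.001, 0.001]
ft_force: [-5.0, -0.1, 14.6]
width: 0.0266
grasp_force: 61.3
```

>>> carry_out:
  rows: "0 0 0 0 0 0 -1; 0 0 0 0 0 0 -1; 0 0 0 0 0 0 -1; 0 0 0 0 0 0 -1; 0 0 0 0 0 0 -1"

```text
clock: 4.75
tool_pos: [0.6053, 0.0045, 0.0609]
tool_rot: [0.655, 0.755, 0.001, 0.001]
ft_force: [-2.1, -0.7, 6.1]
width: 0.0259
grasp_force: 59.8
```

>>> carry_out:
  rows: "0 0 -0.4 0 0 0 -1; 0 0 -0.7 0 0 0 -1; 0 0 -0.9 0 0 0 -1; 0 0 -0.9 0 0 0 -1; 0 0 0 0 0 0 -1"

```text
clock: 5.17
tool_pos: [0.6086, 0.0046, 0.1824]
tool_rot: [0.655, 0.755, 0.004, 0.004]
ft_force: [1.9, 0.8, -4.2]
width: 0.026
grasp_force: 60.5
```

Run:
```python
from h import *
st(); d=get('wrist'); np.savez('w3.npz',**d); cv2.imwrite('pics/w3.png',d['color'])
plan(.45,-.2,.22,90,-1)
```

```text
t5.2 [0.6086 0.0046 0.1824] phi 98.1 tilt 0.68 F [ 1.9  0.8 -4.2] w 0.0260 g 60.5 q [ 0.01  0.42 -0.03  1.11 -0.    1.44]
-0.56 -0.58 -0.13 0.01 0.00 0.20 -1.00; -0.57 -0.57 -0.13 0.01 0.00 0.20 -1.00; -0.58 -0.56 -0.13 0.01 0.00 0.20 -1.00; -0.59 -0.55 -0.13 0.01 0.00 0.20 -1.00; -0.60 -0.54 -0.13 0.01 0.00 0.20 -1.00
-0.61 -0.53 -0.13 0.01 0.00 0.20 -1.00; -0.62 -0.51 -0.13 0.01 0.00 0.20 -1.00; -0.63 -0.50 -0.13 0.01 0.00 0.20 -1.00
```

View pics/w3.png

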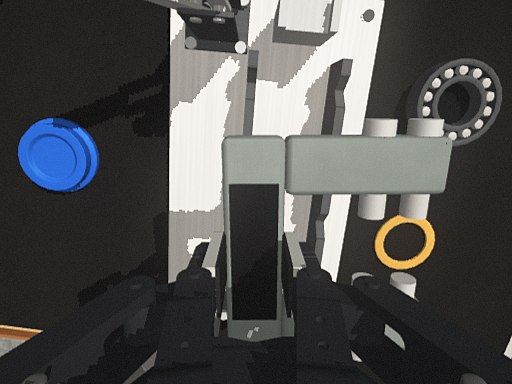

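Run:
```python
from h import *
d=dict(np.load('w3.npz')); P=cloud(d); s=manip.state(); T=Ro.from_quat(s['tool_rot'])
def pl(u0,u1,v0,v1):
    q=P[v0:v1,u0:u1].reshape(-1,3); q=q[(q[:,2]>.1)]; A=np.c_[q[:,:2],np.ones(len(q))]; c=np.linalg.lstsq(A,q[:,2],rcond=None)[0]; n=np.array([-c[0],-c[1],1]); n/=np.linalg.norm(n); print('mean z',q[:,2].mean(),'n',n.round(3),q.mean(0))
pl(295,440,140,190); pl(228,280,142,180)
q=P[(P[...,2]>.17)&(P[...,2]<.22)]
plan(.368,-.26,.23,90,-1,p0=(.6086,.0046,.2224,98.1))
```

```text
mean z 0.1925306276462603 n [ 0.095 -0.259  0.961] [0.65076841 0.0548657  0.19253063]
mean z 0.1923532901072863 n [ 0.084 -0.526  0.846] [0.60206641 0.04983085 0.19235329]
-0.57 -0.69 -0.02 0.00 0.00 0.16 -1.00; -0.58 -0.68 -0.02 0.00 0.00 0.16 -1.00; -0.59 -0.67 -0.02 0.00 0.00 0.16 -1.00; -0.60 -0.66 -0.02 0.00 0.00 0.16 -1.00; -0.61 -0.66 -0.02 0.00 0.00 0.16 -1.00
-0.62 -0.65 -0.02 0.00 0.00 0.16 -1.00; -0.63 -0.64 -0.02 0.00 0.00 0.16 -1.00; -0.64 -0.63 -0.02 0.00 0.00 0.16 -1.00; -0.64 -0.62 -0.02 0.00 0.00 0.16 -1.00; -0.65 -0.61 -0.02 0.00 0.00 0.16 -1.00
```

Run:
```python
from h import *
d=dict(np.load('w3.npz')); P=cloud(d)
for u,v in((240,160),(270,160),(300,165),(340,165),(380,165),(430,165),(300,150),(300,180),(430,150),(430,180),(240,200),(230,260),(285,220),(235,325),(270,330)):
    q=P[v-3:v+4,u-3:u+4].reshape(-1,3); print(u,v,np.median(q,0).round(4))
```

```text
240 160 [0.5963 0.0492 0.1916]
270 160 [0.6091 0.051  0.1917]
300 165 [0.6223 0.0506 0.1921]
340 165 [0.6395 0.053  0.1921]
380 165 [0.6564 0.0555 0.1922]
430 165 [0.6781 0.0584 0.1921]
300 150 [0.6211 0.057  0.1918]
300 180 [0.6235 0.0439 0.1917]
430 150 [0.6761 0.0648 0.1923]
430 180 [0.6802 0.0521 0.1924]
240 200 [0.5986 0.0315 0.1922]
230 260 [0.5977 0.0013 0.1915]
285 220 [ 0.6507 -0.0389  0.0126]
235 325 [ 0.6046 -0.0346  0.1916]
270 330 [ 0.6224 -0.0348  0.1919]
```

>>> carry_out:
  rows: "0 0 -0.5 0 0 0 -1; 0 0 -0.5 0 0 0 -1; -0.57 -0.69 -0.02 0 0 0.16 -1; -0.58 -0.68 -0.02 0 0 0.16 -1; -0.59 -0.67 -0.02 0 0 0.16 -1"

```text
clock: 5.63
tool_pos: [0.5302, -0.0751, 0.2151]
tool_rot: [0.671, 0.742, -0.001, -0.002]
ft_force: [0.6, -1.2, -4.9]
width: 0.0257
grasp_force: 60.9
```

>>> carry_out:
  rows: "-0.6 -0.66 -0.02 0 0 0.16 -1; -0.61 -0.66 -0.02 0 0 0.16 -1; -0.62 -0.65 -0.02 0 0 0.16 -1; -0.63 -0.64 -0.02 0 0 0.16 -1; -0.64 -0.63 -0.02 0 0 0.16 -1"

```text
clock: 6.05
tool_pos: [0.409, -0.208, 0.2192]
tool_rot: [0.697, 0.718, -0.001, -0.002]
ft_force: [-0.1, -1.1, -5.5]
width: 0.0261
grasp_force: 61.0
```

>>> carry_out:
  rows: "-0.64 -0.62 -0.02 0 0 0.16 -1; -0.65 -0.61 -0.02 0 0 0.16 -1; 0 0 0 0 0 0 -1; 0 0 0 0 0 0 -1"

```text
clock: 6.38
tool_pos: [0.3615, -0.2608, 0.2212]
tool_rot: [0.708, 0.706, -0.0, -0.002]
ft_force: [0.5, 0.5, -5.5]
width: 0.026
grasp_force: 61.1
```

Run:
```python
from h import *
st(); d=get('wrist'); np.savez('w4.npz',**d); cv2.imwrite('pics/w4.png',d['color'])
P=cloud(d); z=P[...,2]; hsv=cv2.cvtColor(d['color'],cv2.COLOR_BGR2HSV)
t=dict(np.load('top0.npz')); Q=cloud(t)
# tray from top0 colour: orange rim at 14 mm
h=cv2.cvtColor(t['color'],cv2.COLOR_BGR2HSV); m=(h[...,0]<20)&(h[...,1]>110)&(h[...,2]>70); m[:195]=0;m[260:]=0;m[:,:310]=0;m[:,380:]=0
print('tray top',rect(t,m,.014))
m=(z>.009)&(z<.02)&(P[...,1]<-.15)&(P[...,1]>-.45)&(P[...,0]<.5)&(P[...,0]>.2); q=P[m]; print('tray wrist',cv2.minAreaRect(q[:,:2].astype(np.float32)),len(q))
for u,v in((240,160),(270,160),(300,165),(340,165),(380,165),(430,165)):
    q=P[v-3:v+4,u-3:u+4].reshape(-1,3); print(u,v,np.median(q,0).round(4))
```

```text
t6.4 [ 0.3615 -0.2608  0.2212] phi 89.9 tilt 0.23 F [ 0.5  0.5 -5.5] w 0.0260 g 61.1 q [-0.63  0.13 -0.33  1.11  0.    0.95]
tray top ((0.36908113956451416, -0.3030549883842468), (0.16050074994564056, 0.16678683459758759), 89.64871978759766)
tray wrist ((0.3667641878128052, -0.32431066036224365), (0.19845247268676758, 0.16218970715999603), 88.34281921386719) 956
240 160 [ 0.3559 -0.2149  0.2309]
270 160 [ 0.3688 -0.215   0.2306]
300 165 [ 0.3818 -0.2173  0.2303]
340 165 [ 0.3991 -0.2174  0.2303]
380 165 [ 0.4165 -0.2173  0.2302]
430 165 [ 0.4381 -0.2174  0.2302]
```

View pics/w4.png

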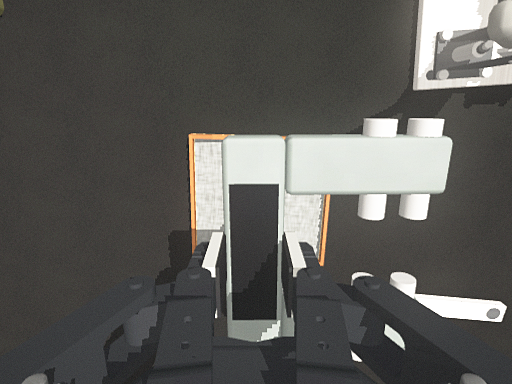

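Run:
```python
from h import *
d=dict(np.load('w4.npz')); h=cv2.cvtColor(d['color'],cv2.COLOR_BGR2HSV); m=(h[...,0]<22)&(h[...,1]>120)&(h[...,2]>60)
for v in (145,170,200,225,240,255): 
    u=np.where(m[v])[0]; 
    if len(u): print(v,u.min(),u.max(),onz(d,u.min(),v,.014).round(4)[:2],onz(d,u.max(),v,.014).round(4)[:2])
for u in (195,205,215):
    v=np.where(m[:,u])[0]; print(u,v.min(),onz(d,u,v.min(),.014).round(4)[:2])
```

```text
145 189 193 [ 0.289  -0.2352] [ 0.2935 -0.2352]
170 190 194 [ 0.2885 -0.2635] [ 0.293  -0.2635]
200 190 329 [ 0.2864 -0.2992] [ 0.4486 -0.2995]
225 191 326 [ 0.2857 -0.3304] [ 0.447  -0.3307]
240 192 325 [ 0.2858 -0.3499] [ 0.4469 -0.3502]
255 320 323 [ 0.442  -0.3701] [ 0.4456 -0.3701]
195 134 [ 0.2963 -0.2231]
205 134 [ 0.3074 -0.2231]
215 134 [ 0.3184 -0.2232]
```

>>> carry_out:
  rows: "-0.52 -0.27 0 0 0 0 -1; -0.52 -0.27 0 0 0 0 -1; 0 0 0.9 0 0 0 -1; 0 0 0.9 0 0 0 -1; 0 0 0.9 0 0 0 -1"

```text
clock: 6.85
tool_pos: [0.3435, -0.3016, 0.1135]
tool_rot: [0.706, 0.708, 0.0, 0.001]
ft_force: [-0.3, -0.6, -6.5]
width: 0.0259
grasp_force: 61.2
```

>>> carry_out:
  rows: "0 0 0.9 0 0 0 -1; 0 0 0.8 0 0 0 -1; 0 0 0.4 0 0 0 -1; 0 0 0 0 0 0 -1; 0 0 0 0 0 0 -1"

```text
clock: 7.27
tool_pos: [0.3423, -0.3004, 0.0298]
tool_rot: [0.706, 0.709, 0.0, -0.002]
ft_force: [0.4, 0.6, -5.6]
width: 0.0263
grasp_force: 61.2
```

>>> carry_out:
  rows: "0 0 0.25 0 0 0 -1; 0 0 0.15 0 0 0 -1; 0 0 0.05 0 0 0 -1; 0 0 0 0 0 0 -1"

```text
clock: 7.6
tool_pos: [0.3431, -0.3023, 0.0134]
tool_rot: [0.706, 0.708, 0.0, 0.0]
ft_force: [-0.2, -0.9, -5.2]
width: 0.026
grasp_force: 61.2
```

>>> carry_out:
  rows: "0 0 0.06 0 0 0 -1; 0 0 0 0 0 0 -1; 0 0 0 0 0 0 0.05; 0 0 0 0 0 0 0.05; 0 0 0 0 0 0 0.05"

```text
clock: 8.02
tool_pos: [0.3434, -0.303, 0.0113]
tool_rot: [0.706, 0.708, 0.0, 0.001]
ft_force: [0.1, 0.1, 0.1]
width: 0.0449
grasp_force: 0.0
```

>>> carry_out:
  rows: "0 0 -0.2 0 0 0 0.05; 0 0 -0.8 0 0 0 0.05; 0 0 -0.9 0 0 0 0.05; 0 0 -0.9 0 0 0 1; 0 0 -0.9 0 0 0 1"

```text
clock: 8.43
tool_pos: [0.3423, -0.302, 0.161]
tool_rot: [0.706, 0.708, 0.0, 0.0]
ft_force: [0.5, -1.1, 0.1]
width: 0.0678
grasp_force: 0.0
```

>>> carry_out:
  rows: "0 0 -0.9 0 0 0 1; 0 0 -0.4 0 0 0 1; 0 0 0 0 0 0 1"

```text
clock: 8.68
tool_pos: [0.345, -0.3043, 0.216]
tool_rot: [0.706, 0.708, 0.0, 0.005]
ft_force: [0.6, -0.6, -0.2]
width: 0.085
grasp_force: 0.0
```

Run:
```python
from h import *
st(); d=get('wrist'); np.savez('w5.npz',**d); P=cloud(d); z=P[...,2]
m=(z>.017)&(z<.028)&(P[...,1]<-.2)&(P[...,1]>-.42)&(P[...,0]<.46)&(P[...,0]>.28)
n,l,s,ce=cv2.connectedComponentsWithStats(m.astype(np.uint8))
for i in range(1,n):
    if s[i,4]>300:
        q=P[l==i]; print(s[i],cv2.minAreaRect(q[:,:2].astype(np.float32)),np.percentile(q[:,2],[5,50,95]))
plan(.40,.25,.26,180)
```

```text
t8.7 [ 0.345  -0.3043  0.216 ] phi 90.1 tilt 0.58 F [ 0.6 -0.6 -0.2] w 0.0850 g 0.0 q [-0.72  0.15 -0.32  1.09  0.    0.85]
[ 237  107   95  111 5968] ((0.3790417015552521, -0.30155158042907715), (0.09994494169950485, 0.12323364615440369), 0.2927544414997101) [0.01793618 0.02009796 0.02148183]
0.73 0.08 -0.06 0.00 0.00 -0.95 1.00; 0.72 0.14 -0.06 0.00 0.00 -0.95 1.00; 0.71 0.19 -0.06 0.00 0.00 -0.95 1.00; 0.69 0.25 -0.06 0.00 0.00 -0.95 1.00; 0.66 0.31 -0.06 0.00 0.00 -0.95 1.00
0.64 0.36 -0.06 0.00 0.00 -0.95 1.00; 0.60 0.41 -0.06 0.00 0.00 -0.95 1.00; 0.57 0.46 -0.06 0.00 0.00 -0.95 1.00; 0.53 0.51 -0.06 0.00 0.00 -0.95 1.00; 0.49 0.55 -0.06 0.00 0.00 -0.95 1.00
0.44 0.59 -0.06 0.00 0.00 -0.95 1.00; 0.39 0.62 -0.06 0.00 0.00 -0.95 1.00; 0.34 0.65 -0.06 0.00 0.00 -0.95 1.00; 0.28 0.68 -0.06 0.00 0.00 -0.95 1.00; 0.22 0.70 -0.06 0.00 0.00 -0.95 1.00
0.17 0.71 -0.06 0.00 0.00 -0.95 1.00; 0.11 0.72 -0.06 0.00 0.00 -0.95 1.00; 0.05 0.73 -0.06 0.00 0.00 -0.95 1.00; -0.01 0.73 -0.06 0.00 0.00 -0.95 1.00
```

>>> carry_out:
  rows: "0.73 0.08 -0.06 0 0 -0.95 1; 0.72 0.14 -0.06 0 0 -0.95 1; 0.71 0.19 -0.06 0 0 -0.95 1; 0.69 0.25 -0.06 0 0 -0.95 1; 0.66 0.31 -0.06 0 0 -0.95 1"

```text
clock: 9.15
tool_pos: [0.3561, -0.1546, 0.2213]
tool_rot: [0.544, 0.839, -0.0, -0.001]
ft_force: [0.1, -0.2, -0.7]
width: 0.0852
grasp_force: 0.0
```

>>> carry_out:
  rows: "0.64 0.36 -0.06 0 0 -0.95 1; 0.6 0.41 -0.06 0 0 -0.95 1; 0.57 0.46 -0.06 0 0 -0.95 1; 0.53 0.51 -0.06 0 0 -0.95 1; 0.49 0.55 -0.06 0 0 -0.95 1"

```text
clock: 9.57
tool_pos: [0.3704, -0.009, 0.2334]
tool_rot: [0.36, 0.933, -0.0, -0.001]
ft_force: [-0.1, -1.0, -0.5]
width: 0.0853
grasp_force: 0.0
```

>>> carry_out:
  rows: "0.44 0.59 -0.06 0 0 -0.95 1; 0.39 0.62 -0.06 0 0 -0.95 1; 0.34 0.65 -0.06 0 0 -0.95 1; 0.28 0.68 -0.06 0 0 -0.95 1; 0.22 0.7 -0.06 0 0 -0.95 1"

```text
clock: 9.98
tool_pos: [0.3849, 0.1369, 0.2453]
tool_rot: [0.16, 0.987, -0.001, -0.001]
ft_force: [-0.3, -0.0, -0.8]
width: 0.0856
grasp_force: 0.0
```

>>> carry_out:
  rows: "0.17 0.71 -0.06 0 0 -0.95 1; 0.11 0.72 -0.06 0 0 -0.95 1; 0.05 0.73 -0.06 0 0 -0.95 1; -0.01 0.73 -0.06 0 0 -0.95 1; 0 0 0 0 0 0 1"

```text
clock: 10.4
tool_pos: [0.397, 0.2562, 0.2549]
tool_rot: [-0.007, 1.0, 0.001, -0.0]
ft_force: [1.1, 0.1, 0.5]
width: 0.0854
grasp_force: 0.0
```

Run:
```python
from h import *
st(); d=get('wrist'); np.savez('w6.npz',**d); cv2.imwrite('pics/w6.png',d['color']);P=cloud(d); z=P[...,2]; hsv=cv2.cvtColor(d['color'],cv2.COLOR_BGR2HSV)
m=(z>.010)&(z<.04)&(P[...,1]>.16)&(P[...,1]<.5)&(hsv[...,1]<60)&(P[...,0]<.72)
n,l,s,ce=cv2.connectedComponentsWithStats(m.astype(np.uint8))
for i in range(1,n):
    if s[i,4]>300:
        q=P[l==i]; print(s[i],cv2.minAreaRect(q[:,:2].astype(np.float32)),np.percentile(q[:,2],[5,50,95]))
```

```text
t10.4 [0.397  0.2562 0.2549] phi 180.8 tilt 0.11 F [1.1 0.1 0.5] w 0.0854 g 0.0 q [ 0.57  0.16 -0.21  1.2   0.    0.56]
[ 259   91   48  218 4139] ((0.4538244605064392, 0.2899506688117981), (0.05217957869172096, 0.2811911702156067), 89.6571273803711) [0.01727294 0.02438202 0.03075201]
[181 247  15  99 746] ((0.5936500430107117, 0.16684362292289734), (0.1589173972606659, 0.013655010610818863), 0.05486534535884857) [0.0106994  0.01208568 0.01346807]
[ 327  252   27   96 1190] ((0.5890895128250122, 0.38728979229927063), (0.03447258844971657, 0.13932901620864868), 86.1949234008789) [0.01520385 0.02368903 0.03058653]
```

View pics/w6.png

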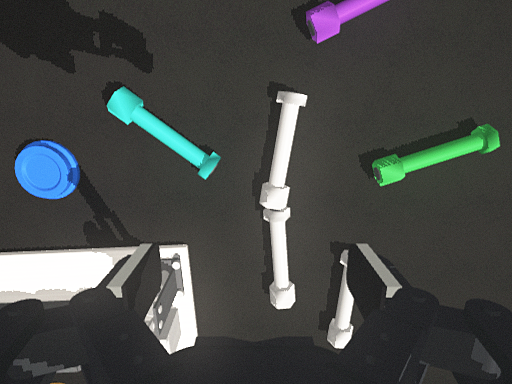

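```bash
cat >> h.py <<'E'
def bolt(d,x0,x1,y0,y1):
    """axis of a bolt lying in the world window: returns origin xy, yaw(deg, towards +x), using depth"""
    P=cloud(d); hsv=cv2.cvtColor(d['color'],cv2.COLOR_BGR2HSV); z=P[...,2]
    m=(z>.012)&(z<.036)&(P[...,0]>x0)&(P[...,0]<x1)&(P[...,1]>y0)&(P[...,1]<y1)&(hsv[...,1]<60)
    q=P[m]; zj=q[q[:,2]>.020]; v=np.linalg.svd(zj[:,:2]-zj[:,:2].mean(0),full_matrices=False)[2][0]; v*=np.sign(v[0])
    for _ in range(3):
        c=zj[:,:2].mean(0); s=(q[:,:2]-c)@v; n=(q[:,:2]-c)@np.array([-v[1],v[0]])
        lo,hi=np.percentile(s,[.5,99.5]); j=(s>lo+.02)&(s<hi-.034)&(q[:,2]>.0215)&(abs(n)<.012)
        bins=np.linspace(lo+.02,hi-.034,9); pts=[q[j&(s>=a)&(s<b)][:,:2] for a,b in zip(bins[:-1],bins[1:])]
        pts=np.array([(p.min(0)+p.max(0))/2 for p in pts if len(p)>4]); zj=q[j]; c2=pts.mean(0); v=np.linalg.svd(pts-c2,full_matrices=False)[2][0]; v*=np.sign(v[0]); zj=np.c_[pts,pts[:,:1]*0]
    s=(q[:,:2]-c2)@v; n=(q[:,:2]-c2)@np.array([-v[1],v[0]]); k=abs(n)<.02; lo,hi=s[k].min(),s[k].max()
    # hexagon half-widths near both ends to tell long from short
    w=[(round(float(a),3),np.ptp(n[k&(abs(s-a)<.003)]).round(3) if (k&(abs(s-a)<.003)).any() else 0) for a in (lo+.006,lo+.02,hi-.02,hi-.006)]
    o=c2+v*(hi-.076); print('bolt o',o.round(4),'o2',(c2+v*(lo+.062)).round(4),'COM',(o+.011*v).round(4),'yaw %.1f'%np.degrees(np.arctan2(v[1],v[0])),'len %.3f'%(hi-lo),'ztop',np.percentile(q[j][:,2],90).round(4),w)
E
python3 - <<'E'
from h import *
d=dict(np.load('w6.npz')); bolt(d,.3,.4545,.25,.36); bolt(d,.457,.62,.25,.34); bolt(d,.5,.68,.34,.43)
d=dict(np.load('w1.npz')); bolt(d,.3,.4545,.25,.36); bolt(d,.457,.62,.25,.34); bolt(d,.5,.68,.34,.43)
E
```

```text
bolt o [0.3764 0.2911] o2 [0.3748 0.2913] COM [0.3872 0.2894] yaw -8.4 len 0.140 ztop 0.0257 [(-0.057, np.float64(0.035)), (-0.043, np.float64(0.019)), (0.057, np.float64(0.034)), (0.071, np.float64(0.034))]
bolt o [0.5189 0.2918] o2 [0.5177 0.2917] COM [0.5298 0.2928] yaw 5.6 len 0.139 ztop 0.0257 [(-0.056, np.float64(0.034)), (-0.042, np.float64(0.018)), (0.057, np.float64(0.033)), (0.071, np.float64(0.034))]
bolt o [0.5823 0.3852] o2 [0.5808 0.3851] COM [0.5933 0.3856] yaw 2.1 len 0.139 ztop 0.0256 [(-0.062, np.float64(0.007)), (-0.048, np.float64(0.002)), (0.052, np.float64(0.034)), (0.066, np.float64(0.031))]
bolt o [0.3775 0.2903] o2 [0.3758 0.2905] COM [0.3884 0.2888] yaw -8.1 len 0.140 ztop 0.0259 [(-0.057, np.float64(0.026)), (-0.043, np.float64(0.018)), (0.057, np.float64(0.027)), (0.071, np.float64(0.027))]
bolt o [0.5192 0.2908] o2 [0.5183 0.2907] COM [0.5301 0.2919] yaw 5.6 len 0.139 ztop 0.026 [(-0.056, np.float64(0.027)), (-0.042, np.float64(0.018)), (0.057, np.float64(0.028)), (0.071, np.float64(0.025))]
bolt o [0.5827 0.3869] o2 [0.5809 0.387 ] COM [0.5937 0.3862] yaw -3.3 len 0.140 ztop 0.0258 [(-0.057, np.float64(0.02)), (-0.043, np.float64(0.017)), (0.057, np.float64(0.027)), (0.071, np.float64(0.026))]
```

Run:
```python
from h import *
plan(.3875,.2893,.06,171.6)
```

```text
0.03 0.15 0.81 -0.00 -0.00 0.30 1.00; 0.04 0.15 0.81 -0.00 -0.00 0.30 1.00; 0.04 0.15 0.81 -0.00 -0.00 0.30 1.00; 0.05 0.15 0.81 -0.00 -0.00 0.30 1.00; 0.05 0.14 0.81 -0.00 -0.00 0.30 1.00
0.05 0.14 0.81 -0.00 -0.00 0.30 1.00
```

>>> carry_out:
  rows: "0.03 0.15 0.81 0 0 0.3 1; 0.04 0.15 0.81 0 0 0.3 1; 0.04 0.15 0.81 0 0 0.3 1; 0.05 0.15 0.81 0 0 0.3 1; 0.05 0.14 0.81 0 0 0.3 1"

```text
clock: 10.87
tool_pos: [0.3885, 0.2804, 0.092]
tool_rot: [0.064, 0.998, -0.001, -0.001]
ft_force: [-0.2, 0.2, 0.2]
width: 0.0853
grasp_force: 0.0
```

>>> carry_out:
  rows: "0.05 0.14 0.81 0 0 0.3 1; 0 0 0 0 0 0 1; 0 0 0 0 0 0 1"

```text
clock: 11.12
tool_pos: [0.386, 0.2853, 0.0601]
tool_rot: [0.075, 0.997, -0.002, -0.002]
ft_force: [0.3, 0.7, 0.7]
width: 0.0851
grasp_force: 0.0
```

Run:
```python
from h import *
st(); plan(.3875,.2893,.006,171.6)
```

```text
t11.1 [0.386  0.2853 0.0601] phi 171.4 tilt 0.39 F [0.3 0.7 0.7] w 0.0851 g 0.0 q [ 0.64  0.33 -0.53  0.72 -0.    0.79]
-0.01 0.06 0.68 -0.03 -0.03 -0.02 1.00; -0.01 0.05 0.68 -0.03 -0.03 -0.02 1.00
```

>>> carry_out:
  rows: "-0.03 0.06 0.68 0 0 0 1; -0.02 0.05 0.67 0 0 0 1; 0 0 0 0 0 0 1"

```text
clock: 11.37
tool_pos: [0.3902, 0.2905, 0.0064]
tool_rot: [0.076, 0.997, -0.001, -0.001]
ft_force: [-0.7, -0.1, -0.5]
width: 0.0853
grasp_force: 0.0
```

>>> carry_out:
  rows: "0 0 0 0 0 0 -1; 0 0 0 0 0 0 -1; 0 0 0 0 0 0 -1; 0 0 0 0 0 0 -1; 0 0 0 0 0 0 -1"

```text
clock: 11.78
tool_pos: [0.3919, 0.2924, 0.009]
tool_rot: [0.075, 0.997, 0.001, 0.001]
ft_force: [-0.8, 1.0, 0.2]
width: 0.0254
grasp_force: 0.1
```

>>> carry_out:
  rows: "0 0 0 0 0 0 -1; 0 0 -0.3 0 0 0 -1; 0 0 -0.6 0 0 0 -1; 0 0 -0.9 0 0 0 -1; 0 0 -0.9 0 0 0 -1"

```text
clock: 12.2
tool_pos: [0.3892, 0.2906, 0.1157]
tool_rot: [0.075, 0.997, -0.001, -0.002]
ft_force: [1.2, 0.6, -4.2]
width: 0.0172
grasp_force: 59.5
```

>>> carry_out:
  rows: "0 0 -0.9 0 0 0 -1; 0 0 -0.9 0 0 0 -1; 0 0 -0.9 0 0 0 -1; 0 0 0 0 0 0 -1"

```text
clock: 12.53
tool_pos: [0.394, 0.2942, 0.2307]
tool_rot: [0.075, 0.997, 0.004, 0.004]
ft_force: [1.7, 1.2, -3.4]
width: 0.018
grasp_force: 59.9
```

Run:
```python
from h import *
st(); d=get('wrist'); np.savez('w7.npz',**d); cv2.imwrite('pics/w7.png',d['color'])
```

```text
t12.5 [0.394  0.2942 0.2307] phi 171.4 tilt 0.69 F [ 1.7  1.2 -3.4] w 0.0180 g 59.9 q [ 0.64  0.19 -0.23  1.14  0.    0.79]
```

View pics/w7.png

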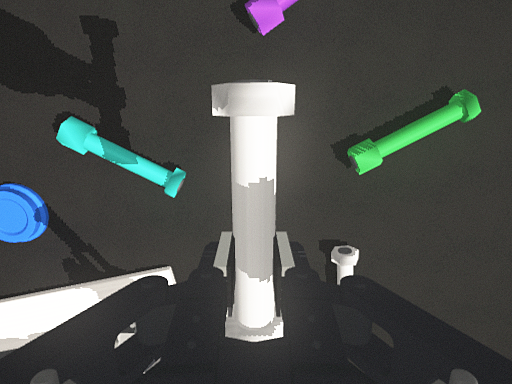

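```bash
cat >> h.py <<'E'
def held(d,s=None,lo=-.1,hi=.25):
    """held bolt in tool frame"""
    s=s or manip.state(); P=cloud(d); T=(P-np.array(s['tool_pos']))@Ro.from_quat(s['tool_rot']).as_matrix()
    m=(abs(T[...,1])<.0165)&(T[...,2]>-.045)&(T[...,2]<.03)&(T[...,0]>.018)&(T[...,0]<.12); q=T[m]
    print('x range',np.percentile(q[:,0],[1,99]).round(4))
    for a in np.arange(.02,.085,.008):
        k=abs(q[:,0]-a)<.003; w=q[k]
        if len(w)>10: c=w[w[:,2]<np.percentile(w[:,2],60)]; print('x %.3f  ymid %.4f w %.3f  ztop %.4f'%(a,(w[:,1].min()+w[:,1].max())/2,np.ptp(w[:,1]),np.percentile(w[:,2],3)))
E
python3 - <<'E'
from h import *
held(dict(np.load('w7.npz')))
plan(.6313,-.0293,.235,183.35,-1)
E
```

```text
x range [0.0188 0.077 ]
x 0.020  ymid 0.0005 w 0.020  ztop -0.0202
x 0.028  ymid 0.0005 w 0.019  ztop -0.0201
x 0.036  ymid 0.0002 w 0.020  ztop -0.0201
x 0.044  ymid 0.0002 w 0.019  ztop -0.0201
x 0.052  ymid 0.0003 w 0.020  ztop -0.0200
x 0.060  ymid 0.0002 w 0.019  ztop -0.0199
x 0.068  ymid -0.0000 w 0.033  ztop -0.0254
x 0.076  ymid -0.0001 w 0.033  ztop -0.0254
-0.59 -0.59 -0.02 0.00 0.01 -0.20 -1.00; -0.58 -0.60 -0.02 0.00 0.01 -0.20 -1.00; -0.57 -0.61 -0.02 0.00 0.01 -0.20 -1.00; -0.56 -0.62 -0.02 0.00 0.01 -0.20 -1.00; -0.55 -0.63 -0.02 0.00 0.01 -0.20 -1.00
-0.54 -0.64 -0.02 0.00 0.01 -0.20 -1.00; -0.53 -0.65 -0.02 0.00 0.01 -0.20 -1.00; -0.52 -0.66 -0.02 0.00 0.01 -0.20 -1.00; -0.50 -0.67 -0.02 0.00 0.01 -0.20 -1.00; -0.49 -0.68 -0.02 0.00 0.01 -0.20 -1.00
-0.48 -0.68 -0.02 0.00 0.01 -0.20 -1.00; -0.47 -0.69 -0.02 0.00 0.01 -0.20 -1.00
```

>>> carry_out:
  rows: "-0.59 -0.59 -0.02 0 0 -0.2 -1; -0.58 -0.6 -0.02 0 0 -0.2 -1; -0.57 -0.61 -0.02 0 0 -0.2 -1; -0.56 -0.62 -0.02 0 0 -0.2 -1; -0.55 -0.63 -0.02 0 0 -0.2 -1"

```text
clock: 13.0
tool_pos: [0.4891, 0.1558, 0.2253]
tool_rot: [0.031, 1.0, -0.001, -0.002]
ft_force: [-0.4, 1.2, -3.4]
width: 0.0175
grasp_force: 59.7
```

>>> carry_out:
  rows: "-0.54 -0.64 -0.02 0 0 -0.2 -1; -0.53 -0.65 -0.02 0 0 -0.2 -1; -0.52 -0.66 -0.02 0 0 -0.2 -1; -0.5 -0.67 -0.02 0 0 -0.2 -1; -0.49 -0.68 -0.02 0 0 -0.2 -1"

```text
clock: 13.42
tool_pos: [0.5887, 0.0211, 0.2289]
tool_rot: [-0.012, 1.0, 0.0, -0.002]
ft_force: [0.6, 0.3, -4.3]
width: 0.0173
grasp_force: 59.7
```

>>> carry_out:
  rows: "-0.48 -0.68 -0.02 0 0 -0.2 -1; -0.47 -0.69 -0.02 0 0 -0.2 -1; 0 0 0 0 0 0 -1; 0 0 0 0 0 0 -1; 0 0 0 0 0 0 -1"

```text
clock: 13.83
tool_pos: [0.6278, -0.0308, 0.2308]
tool_rot: [-0.029, 1.0, 0.0, -0.003]
ft_force: [-0.3, -0.4, -5.0]
width: 0.0183
grasp_force: 40.8
```

Run:
```python
from h import *
st(); d=get('wrist'); held(d); plan(.6343,-.0291,.08,183.35,-1)
```

```text
t13.8 [ 0.6278 -0.0308  0.2308] phi 183.3 tilt 0.30 F [-0.3 -0.4 -5. ] w 0.0183 g 40.8 q [-0.05  0.45  0.14  1.27  0.   -0.11]
x range [0.0188 0.0779]
x 0.020  ymid -0.0009 w 0.020  ztop -0.0162
x 0.028  ymid -0.0009 w 0.019  ztop -0.0164
x 0.036  ymid -0.0012 w 0.020  ztop -0.0163
x 0.044  ymid -0.0011 w 0.019  ztop -0.0163
x 0.052  ymid -0.0011 w 0.020  ztop -0.0165
x 0.060  ymid -0.0011 w 0.020  ztop -0.0164
x 0.068  ymid -0.0001 w 0.033  ztop -0.0218
x 0.076  ymid -0.0002 w 0.033  ztop -0.0218
-0.04 0.00 0.76 0.00 -0.01 0.00 -1.00; -0.04 0.00 0.76 0.00 -0.01 0.00 -1.00; -0.03 0.00 0.76 0.00 -0.01 0.00 -1.00; -0.03 0.00 0.76 0.00 -0.01 0.00 -1.00; -0.03 0.00 0.76 0.00 -0.01 0.00 -1.00
```

>>> carry_out:
  rows: "-0.08 0 0 0 0 0 -1; -0.08 0 0 0 0 0 -1; 0 0 0 0 0 0 -1; 0 0 0 0 0 0 -1"

```text
clock: 14.22
tool_pos: [0.6359, -0.0298, 0.2335]
tool_rot: [-0.03, 1.0, -0.0, 0.0]
ft_force: [-0.9, 0.1, -3.9]
width: 0.0176
grasp_force: 61.4
```

Run:
```python
from h import *
st(); d=get('wrist'); held(d); plan(.6343,-.0291,.08,183.35,-1)
```

```text
t14.2 [ 0.6359 -0.0298  0.2335] phi 183.4 tilt 0.02 F [-0.9  0.1 -3.9] w 0.0176 g 61.4 q [-0.05  0.46  0.16  1.28 -0.   -0.11]
x range [0.0188 0.0777]
x 0.020  ymid -0.0003 w 0.020  ztop -0.0169
x 0.028  ymid -0.0003 w 0.019  ztop -0.0168
x 0.036  ymid -0.0005 w 0.020  ztop -0.0168
x 0.044  ymid -0.0005 w 0.019  ztop -0.0170
x 0.052  ymid -0.0005 w 0.020  ztop -0.0170
x 0.060  ymid -0.0005 w 0.020  ztop -0.0169
x 0.068  ymid -0.0000 w 0.033  ztop -0.0223
x 0.076  ymid 0.0000 w 0.033  ztop -0.0222
0.01 0.00 0.77 -0.00 0.00 0.00 -1.00; 0.01 0.00 0.77 -0.00 0.00 0.00 -1.00; 0.01 0.00 0.77 -0.00 0.00 0.00 -1.00; 0.01 0.00 0.77 -0.00 0.00 0.00 -1.00; 0.01 0.00 0.77 -0.00 0.00 0.00 -1.00
```

>>> carry_out:
  rows: "0.01 0 0.9 0 0 0 -1; 0.01 0 0.9 0 0 0 -1; 0.01 0 0.9 0 0 0 -1; 0.01 0 0.9 0 0 0 -1; 0 0 0.7 0 0 0 -1"

```text
clock: 14.68
tool_pos: [0.6326, -0.0304, 0.0588]
tool_rot: [-0.03, 1.0, 0.0, -0.001]
ft_force: [-3.4, -0.7, 16.6]
width: 0.0177
grasp_force: 65.2
```

>>> carry_out:
  rows: "0 0 0.1 0 0 0 -1; 0 0 0 0 0 0 -1; 0 0 0 0 0 0 -1"

```text
clock: 14.93
tool_pos: [0.6351, -0.0309, 0.0587]
tool_rot: [-0.029, 1.0, -0.001, 0.001]
ft_force: [0.1, -0.1, -3.5]
width: 0.0174
grasp_force: 62.4
```

Run:
```python
from h import *
st(); plan(.6343,-.0291,.048,183.35,-1)
```

```text
t14.9 [ 0.6351 -0.0309  0.0587] phi 183.4 tilt 0.11 F [ 0.1 -0.1 -3.5] w 0.0174 g 62.4 q [-0.05  0.56 -0.14  0.88 -0.   -0.11]
0.02 0.05 0.27 -0.01 0.02 0.00 -1.00
```

>>> carry_out:
  rows: "0.01 0.03 0.14 0 0 0 -1; 0.01 0.02 0.1 0 0 0 -1; 0 0 0 0 0 0 -1; 0 0 0 0 0 0 -1"

```text
clock: 15.27
tool_pos: [0.6368, -0.0285, 0.0526]
tool_rot: [-0.029, 1.0, 0.0, 0.004]
ft_force: [-2.7, 1.2, 10.6]
width: 0.0175
grasp_force: 64.0
```

Run:
```python
from h import *
st(); d=get('wrist'); held(d); np.savez('w8.npz',**d); cv2.imwrite('pics/w8.png',d['color'])
```

```text
t15.3 [ 0.6368 -0.0285  0.0526] phi 183.4 tilt 0.49 F [-2.7  1.2 10.6] w 0.0175 g 64.0 q [-0.05  0.56 -0.15  0.85  0.   -0.1 ]
x range [0.0188 0.0768]
x 0.020  ymid -0.0008 w 0.020  ztop -0.0150
x 0.028  ymid 0.0000 w 0.033  ztop -0.0143
x 0.036  ymid -0.0000 w 0.033  ztop -0.0132
x 0.044  ymid -0.0004 w 0.019  ztop -0.0126
x 0.052  ymid -0.0007 w 0.020  ztop -0.0116
x 0.060  ymid -0.0015 w 0.021  ztop -0.0108
x 0.068  ymid -0.0000 w 0.033  ztop -0.0154
x 0.076  ymid -0.0000 w 0.033  ztop -0.0145
```

View pics/w8.png

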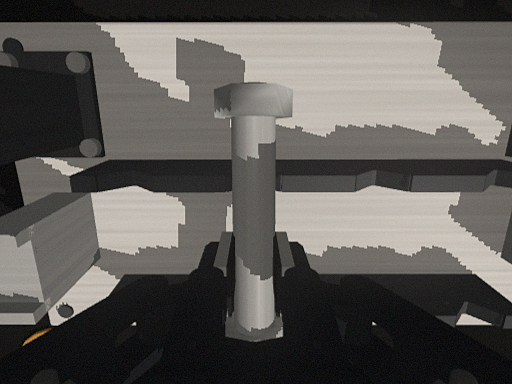

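```bash
cat >> h.py <<'E'
FX=np.array([.6185,0,0]); FR=Ro.from_euler('z',3.35,degrees=True)
def fx(P): return FR.inv().apply((P-FX).reshape(-1,3)).reshape(P.shape)
def prof(d,xc,hw=.004,step=.006,r=.12):
    q=fx(cloud(d)).reshape(-1,3); q=q[(abs(q[:,0]-xc)<hw)&(q[:,2]<.075)&(q[:,2]>.01)]
    return ' '.join('%d:%d(%d)'%(y*1000,np.percentile(q[abs(q[:,1]-y)<step/2][:,2],90)*1000,(abs(q[:,1]-y)<step/2).sum()) for y in np.arange(-r,r+.001,step) if (abs(q[:,1]-y)<step/2).sum()>2)
E
python3 - <<'E'
from h import *
for f in('w1','w2','w3','w8'):
    d=dict(np.load(f+'.npz')); print(f); print(' near',prof(d,-.038)); print(' far',prof(d,.038))
E
```

```text
w1
 near -120:20(24) -113:14(19) -107:13(20) -101:12(16) -95:13(19) -89:13(19) -83:12(18) -77:12(19) -71:13(15) -65:12(18) -59:13(19) -53:12(19) -47:13(20) -41:13(19) -35:12(19) -29:12(17) -23:12(17) -17:13(18) -11:12(19) -5:13(18) 0:13(18) 6:13(20) 12:12(20) 18:13(19) 24:12(17) 30:13(16) 36:13(17) 42:13(20) 48:13(18) 54:13(18) 60:12(19) 66:13(15) 72:13(19) 78:12(18) 84:13(17) 90:12(20) 96:13(18) 102:13(18) 108:13(16) 114:14(23) 120:20(24)
 far -120:13(18) -113:13(15) -107:13(17) -101:12(19) -95:13(17) -89:13(15) -83:12(17) -77:12(15) -71:12(19) -65:12(15) -59:13(12) -53:66(4) -47:67(14) -41:70(18) -35:71(21) -29:70(20) -23:70(33) -17:69(45) -11:67(39) -5:66(29) 0:13(17) 6:13(17) 12:13(17) 18:13(17) 24:13(15) 30:68(40) 36:68(37) 42:71(22) 48:70(18) 54:71(19) 60:71(20) 66:70(20) 72:69(25) 78:13(16) 84:12(14) 90:12(20) 96:13(19) 102:13(14) 108:13(16) 114:13(17) 120:13(16)
w2
 near -120:18(34) -113:16(56) -107:12(35) -101:13(38) -95:13(40) -89:13(36) -83:12(42) -77:13(35) -71:12(40) -65:12(43) -59:12(39) -53:12(45) -47:13(39) -41:13(44) -35:12(45) -29:13(43) -23:13(45) -17:12(48) -11:12
[... 1382 characters left out ...]
(253) -17:56(89) -11:13(147) -5:13(148) 0:13(148) 6:13(146) 12:13(145) 18:13(145) 24:13(147) 30:13(143) 36:13(147) 42:13(148) 48:13(138) 54:13(153) 60:13(145) 66:13(148) 72:13(148) 78:13(146) 84:13(141) 90:13(151) 96:13(144) 102:13(148) 108:13(144) 114:13(159) 120:13(16)
 far -120:13(104) -113:12(106) -107:13(103) -101:12(110) -95:13(106) -89:12(102) -83:13(105) -77:12(105) -71:13(101) -65:12(104) -59:12(13) -41:65(15) -35:71(190) -29:72(204) -23:71(204) -17:66(19) 0:13(13) 6:13(103) 12:13(102) 18:13(107) 24:13(101) 30:13(111) 36:12(97) 42:13(105) 48:13(104) 54:13(103) 60:12(101) 66:13(109) 72:13(105) 78:13(105) 84:13(101) 90:12(104) 96:13(102) 102:13(105) 108:13(106) 114:13(103) 120:13(106)
```

Run:
```python
from h import *
for f in('w1','w3','w8'):
    d=dict(np.load(f+'.npz')); q=fx(cloud(d)).reshape(-1,3); k=(q[:,2]>.051)&(q[:,2]<.056)&(abs(q[:,1])<.125)&(abs(q[:,1]+.03)>.02)&(abs(q[:,0])<.09)
    h=np.histogram(q[k][:,0],np.arange(-.08,.09,.004)); print(f,[(round(b*1000),n) for n,b in zip(h[0],h[1]) if n>5])
    for lo,hi in((-.035,-.01),(.04,.07)):
        w=q[k&(q[:,0]>lo)&(q[:,0]<hi)]
        if len(w)>20:
            yy=[(y,w[abs(w[:,1]-y)<.006][:,0].min(),w[abs(w[:,1]-y)<.006][:,0].max()) for y in np.arange(-.12,.121,.012) if (abs(w[:,1]-y)<.006).sum()>5]; print(np.round(np.array(yy)*1000).astype(int).tolist())
```

```text
w1 [(-24, np.int64(108)), (-20, np.int64(134)), (-16, np.int64(68)), (52, np.int64(122)), (56, np.int64(136)), (60, np.int64(72))]
[[-108, -22, -14], [-96, -21, -15], [-84, -23, -15], [-72, -22, -13], [-60, -22, -15], [-48, -23, -15], [60, -22, -14], [72, -22, -14], [84, -21, -14], [108, -23, -14]]
[[-120, 55, 61], [-108, 53, 62], [-96, 54, 62], [-72, 53, 62], [-60, 54, 63], [-12, 55, 61], [0, 53, 62], [12, 53, 62], [24, 55, 62], [72, 53, 61], [84, 54, 61], [96, 54, 62], [108, 53, 62]]
w3 [(-24, np.int64(101)), (-20, np.int64(293)), (-16, np.int64(183)), (52, np.int64(181)), (56, np.int64(351)), (60, np.int64(235))]
[[48, -21, -14], [60, -21, -13], [72, -21, -13], [84, -21, -14], [96, -21, -14], [108, -21, -13], [120, -21, -14]]
[[-72, 61, 62], [-60, 55, 63], [-48, 55, 63], [-12, 54, 63], [0, 54, 63], [60, 54, 63], [72, 54, 63], [84, 54, 62], [96, 55, 62], [108, 54, 63], [120, 54, 63]]
w8 [(-68, np.int64(32)), (-64, np.int64(42)), (-60, np.int64(39)), (-56, np.int64(35)), (-52, np.int64(35)), (-48, np.int64(39)), (-44, np.int64(38)), (-40, np.int64(39)), (-36, np.int64(34)), (-24, np.int64(1055)), (-20, np.int64(2060)), (-16, np.int64(1356)), (52, np.int64(247)), (56, np.int64(204)), (60, np.int64(102))]
[[-120, -35, -14], [-108, -22, -13], [-96, -22, -13], [-84, -21, -14], [-72, -22, -13], [-60, -22, -13], [-48, -22, -13], [-12, -21, -13], [0, -22, -13], [12, -22, -13], [24, -21, -14], [36, -21, -13], [48, -22, -13], [60, -22, -13], [72, -22, -13], [84, -21, -14]]
[[60, 54, 55], [72, 54, 62], [84, 54, 62], [96, 54, 63], [108, 54, 63]]
```

```bash
sed -i 's/FX=np.array(.*);/FX=np.array([.6385,.0012,0]);/' h.py
python3 - <<'E'
from h import *
d=dict(np.load('w8.npz')); print(prof(d,-.038,.003,.004)); d=dict(np.load('w3.npz')); print(prof(d,.038,.003,.004))
for y in(-.09,-.03,.03,.09): print(y,(FX+FR.apply([.014,y,0])).round(4))
st()
E
```

```text
-120:13(18) -115:54(33) -111:55(111) -107:54(113) -103:54(124) -99:53(157) -95:49(145) -91:45(125) -87:44(67) -83:48(66) -79:52(68) -75:54(101) -71:54(105) -67:55(111) -63:55(107) -59:54(104) -55:55(112) -51:55(108) -47:55(105) -43:54(112) -39:61(104) -35:64(120) -31:65(128) -27:65(123) -23:64(124) -19:60(103) -15:55(104) -11:54(109) -7:55(114) -3:55(106) 0:55(112) 4:55(107) 8:55(110) 12:54(111) 16:55(99) 20:53(69) 24:48(64) 28:44(63) 32:45(130) 36:49(138) 40:53(154) 44:55(125) 48:55(110) 52:55(109) 56:55(105) 60:55(107) 64:55(106) 68:55(110) 72:55(114) 76:55(84) 80:53(28) 84:48(23) 88:44(35) 92:45(158) 96:46(59) 120:12(9)
-63:55(8) -59:54(16) -55:54(23) -51:55(27) -47:54(20) -43:55(30) -39:53(34) -35:49(33) -31:44(31) -27:43(18) -23:48(18) -19:52(15) -15:54(24) -11:55(29) -7:55(27) -3:55(24) 0:54(26) 56:55(23) 60:55(34) 64:55(36) 68:54(33) 72:55(37) 76:55(34) 80:53(33) 84:49(33) 88:45(33) 92:44(36) 96:48(40) 100:52(41) 104:55(37) 108:55(40) 112:55(39) 116:55(21) 120:13(27)
-0.09 [ 0.6577 -0.0878  0.    ]
-0.03 [ 0.6542 -0.0279  0.    ]
0.03 [0.6507 0.032  0.    ]
0.09 [0.6472 0.0919 0.    ]
t15.3 [ 0.6368 -0.0284  0.0526] phi 183.4 tilt 0.49 F [-2.8  2.2 10.1] w 0.0174 g 64.0 q [-0.05  0.56 -0.15  0.85  0.   -0.1 ]
```

>>> carry_out:
  rows: "0 0 -0.5 0 0 0 -1; -0.22 0 0 0 0 0 -1; -0.22 0 0 0 0 0 -1; 0 0 0 0 0 0 -1; 0 0 0 0 0 0 -1"

```text
clock: 15.73
tool_pos: [0.6517, -0.0279, 0.0687]
tool_rot: [-0.029, 1.0, -0.0, 0.001]
ft_force: [-0.6, -0.6, -3.9]
width: 0.0176
grasp_force: 62.3
```

Run:
```python
from h import *
st(); d=get('wrist'); held(d); plan(.6542,-.0279,.048,183.35,-1)
```

```text
t15.7 [ 0.6517 -0.0279  0.0687] phi 183.4 tilt 0.11 F [-0.6 -0.6 -3.9] w 0.0176 g 62.3 q [-0.04  0.57 -0.08  0.92 -0.   -0.1 ]
x range [0.0188 0.076 ]
x 0.020  ymid -0.0008 w 0.019  ztop -0.0160
x 0.028  ymid -0.0007 w 0.019  ztop -0.0153
x 0.036  ymid -0.0010 w 0.019  ztop -0.0147
x 0.044  ymid 0.0001 w 0.033  ztop -0.0139
x 0.052  ymid -0.0001 w 0.033  ztop -0.0132
x 0.060  ymid -0.0019 w 0.025  ztop -0.0127
x 0.068  ymid -0.0000 w 0.033  ztop -0.0174
x 0.076  ymid 0.0000 w 0.033  ztop -0.0168
-0.09 -0.01 0.50 -0.00 0.00 0.00 -1.00
```

>>> carry_out:
  rows: "-0.08 0 0.2 0 0 0 -1; 0 0 0.15 0 0 0 -1; 0 0 0.1 0 0 0 -1; 0 0 0 0 0 0 -1; 0 0 0 0 0 0 -1"

```text
clock: 16.2
tool_pos: [0.6547, -0.0271, 0.0499]
tool_rot: [-0.029, 1.0, 0.0, 0.001]
ft_force: [1.8, 2.1, -0.5]
width: 0.0173
grasp_force: 62.8
```

Run:
```python
from h import *
st(); d=get('wrist'); held(d)
```

```text
t16.2 [ 0.6547 -0.0271  0.0499] phi 183.4 tilt 0.08 F [ 1.8  2.1 -0.5] w 0.0173 g 62.8 q [-0.04  0.59 -0.09  0.89  0.   -0.1 ]
x range [0.0189 0.0771]
x 0.020  ymid -0.0007 w 0.019  ztop -0.0168
x 0.028  ymid -0.0010 w 0.019  ztop -0.0166
x 0.036  ymid -0.0006 w 0.020  ztop -0.0162
x 0.044  ymid -0.0009 w 0.020  ztop -0.0161
x 0.052  ymid 0.0000 w 0.033  ztop -0.0158
x 0.060  ymid -0.0011 w 0.020  ztop -0.0158
x 0.068  ymid -0.0002 w 0.033  ztop -0.0209
x 0.076  ymid -0.0001 w 0.033  ztop -0.0208
```

>>> carry_out:
  rows: "0 0 0.04 0 0 0 -1; 0 0 0 0 0 0 0.05; 0 0 0 0 0 0 0.05; 0 0 0 0 0 0 0.05; 0 0 -0.3 0 0 0 0.05"

```text
clock: 16.67
tool_pos: [0.6515, -0.0278, 0.0577]
tool_rot: [-0.029, 1.0, -0.0, -0.003]
ft_force: [-0.6, 0.6, -0.5]
width: 0.0446
grasp_force: 0.0
```

>>> carry_out:
  rows: "0 0 -0.9 0 0 0 0.05; 0 0 -0.9 0 0 0 0.05; 0 0 -0.9 0 0 0 0.2; 0 0 -0.9 0 0 0 1; 0 0 -0.8 0 0 0 1"

```text
clock: 17.08
tool_pos: [0.6537, -0.0279, 0.2385]
tool_rot: [-0.029, 1.0, -0.0, 0.0]
ft_force: [1.8, -0.7, 0.0]
width: 0.0735
grasp_force: 0.0
```

Run:
```python
from h import *
st(); d=get('wrist'); np.savez('w9.npz',**d); print(prof(d,-.038,.003,.005,.06));print(prof(d,-.010,.003,.005,.06)); plan(.47,.29,.25,184)
```

```text
t17.1 [ 0.6537 -0.0279  0.2385] phi 183.4 tilt 0.05 F [ 1.8 -0.7  0. ] w 0.0735 g 0.0 q [-0.04  0.49  0.23  1.31 -0.   -0.1 ]
-60:54(29) -55:54(29) -50:55(30) -45:55(30) -40:61(31) -35:64(30) -30:65(30) -25:65(29) -20:60(31) -15:55(29) -10:55(30) -5:55(27) 0:55(29) 4:55(29) 9:55(30) 14:55(30) 19:53(24) 24:47(24) 29:43(27) 34:48(34) 39:53(34) 44:55(30) 49:55(30) 54:54(29) 59:55(30)
-60:12(20) -55:13(20) -50:12(21) -45:13(24) -40:61(16) -35:64(30) -30:65(30) -25:64(30) -20:61(16) -15:12(20) -10:13(25) -5:13(20) 0:13(20) 4:13(22) 9:12(22) 14:12(21) 19:12(20) 24:13(21) 29:13(24) 34:13(20) 39:12(20) 44:14(22) 49:13(21) 54:12(20) 59:13(21)
0.38 0.75 -0.02 -0.00 0.01 -0.01 1.00; 0.38 0.75 -0.02 -0.00 0.01 -0.01 1.00; 0.38 0.75 -0.01 -0.00 0.01 -0.01 1.00; 0.38 0.75 -0.01 -0.00 0.01 -0.01 1.00; 0.38 0.75 -0.01 -0.00 0.01 -0.01 1.00
0.38 0.75 -0.01 -0.00 0.01 -0.01 1.00; 0.38 0.75 -0.01 -0.00 0.01 -0.01 1.00; 0.38 0.75 -0.01 -0.00 0.01 -0.01 1.00; 0.38 0.75 -0.01 -0.00 0.01 -0.01 1.00; 0.37 0.75 -0.01 -0.00 0.01 -0.01 1.00
0.37 0.75 -0.01 -0.00 0.01 -0.01 1.00
```

>>> carry_out:
  rows: "0.38 0.75 -0.02 0 0 -0.01 1; 0.38 0.75 -0.02 0 0 -0.01 1; 0.38 0.75 -0.01 0 0 -0.01 1; 0.38 0.75 -0.01 0 0 -0.01 1; 0.38 0.75 -0.01 0 0 -0.01 1"

```text
clock: 17.55
tool_pos: [0.5678, 0.1182, 0.2386]
tool_rot: [-0.031, 1.0, -0.0, -0.0]
ft_force: [0.9, 0.1, 0.6]
width: 0.0856
grasp_force: 0.0
```

>>> carry_out:
  rows: "0.38 0.75 -0.01 0 0 -0.01 1; 0.38 0.75 -0.01 0 0 -0.01 1; 0.38 0.75 -0.01 0 0 -0.01 1; 0.38 0.75 -0.01 0 0 -0.01 1; 0.37 0.75 -0.01 0 0 -0.01 1"

```text
clock: 17.97
tool_pos: [0.4825, 0.2631, 0.2406]
tool_rot: [-0.034, 0.999, -0.0, -0.0]
ft_force: [0.9, 0.3, 0.2]
width: 0.0857
grasp_force: 0.0
```

>>> carry_out:
  rows: "0.37 0.75 -0.01 0 0 -0.01 1; 0 0 0 0 0 0 1; 0 0 0 0 0 0 1"

```text
clock: 18.22
tool_pos: [0.466, 0.2923, 0.241]
tool_rot: [-0.036, 0.999, -0.0, -0.0]
ft_force: [-0.1, 0.5, 0.1]
width: 0.0854
grasp_force: 0.0
```

Run:
```python
from h import *
st(); d=get('wrist'); np.savez('w10.npz',**d); cv2.imwrite('pics/w10.png',d['color'])
bolt(d,.44,.62,.25,.34); bolt(d,.48,.68,.34,.44); plan(.53,.2925,.06,185.6)
```

```text
t18.2 [0.466  0.2923 0.241 ] phi 184.1 tilt 0.06 F [-0.1  0.5  0.1] w 0.0854 g 0.0 q [ 0.56  0.3  -0.06  1.22 -0.    0.49]
bolt o [0.5185 0.2917] o2 [0.5166 0.2915] COM [0.5294 0.2927] yaw 5.4 len 0.140 ztop 0.0257 [(-0.057, np.float64(0.033)), (-0.043, np.float64(0.018)), (0.057, np.float64(0.033)), (0.071, np.float64(0.034))]
bolt o [0.5832 0.3875] o2 [0.5805 0.3877] COM [0.5941 0.3869] yaw -3.4 len 0.141 ztop 0.0257 [(-0.057, np.float64(0.034)), (-0.043, np.float64(0.019)), (0.058, np.float64(0.034)), (0.072, np.float64(0.034))]
-0.26 -0.01 0.75 -0.00 -0.00 -0.05 1.00; -0.26 -0.01 0.75 -0.00 -0.00 -0.05 1.00; -0.26 -0.02 0.75 -0.00 -0.00 -0.05 1.00; -0.26 -0.02 0.75 -0.00 -0.00 -0.05 1.00; -0.26 -0.02 0.75 -0.00 -0.00 -0.05 1.00
-0.26 -0.02 0.75 -0.00 -0.00 -0.05 1.00
```

>>> carry_out:
  rows: "-0.26 -0.01 0.75 0 0 -0.05 1; -0.26 -0.01 0.75 0 0 -0.05 1; -0.26 -0.02 0.75 0 0 -0.05 1; -0.26 -0.02 0.75 0 0 -0.05 1; -0.26 -0.02 0.75 0 0 -0.05 1"

```text
clock: 18.68
tool_pos: [0.5205, 0.2903, 0.0899]
tool_rot: [-0.044, 0.999, -0.0, 0.0]
ft_force: [-0.0, 0.2, -0.9]
width: 0.0853
grasp_force: 0.0
```

>>> carry_out:
  rows: "-0.26 -0.02 0.75 0 0 -0.05 1; 0 0 0 0 0 0 1; 0 0 0.6 0 0 0 1; 0 0 0.6 0 0 0 1; 0 0 0 0 0 0 1"

```text
clock: 19.1
tool_pos: [0.5273, 0.2895, 0.0102]
tool_rot: [-0.046, 0.999, -0.002, -0.003]
ft_force: [-1.9, -0.4, -0.2]
width: 0.0851
grasp_force: 0.0
```

Run:
```python
from h import *
st(); plan(.53,.2925,.006,185.5)
```

```text
t19.1 [0.5273 0.2895 0.0102] phi 185.3 tilt 0.41 F [-1.9 -0.4 -0.2] w 0.0851 g 0.0 q [ 0.5   0.56 -0.28  0.74 -0.    0.41]
-0.07 0.07 0.10 -0.04 -0.07 -0.04 1.00
```

>>> carry_out:
  rows: "-0.06 0.06 0.1 0 0 0 1; 0 0 0 0 0 0 -1; 0 0 0 0 0 0 -1; 0 0 0 0 0 0 -1; 0 0 0 0 0 0 -1"

```text
clock: 19.52
tool_pos: [0.5327, 0.2954, 0.0107]
tool_rot: [-0.047, 0.999, 0.0, 0.001]
ft_force: [-0.7, 0.5, -1.0]
width: 0.0384
grasp_force: 0.0
```

>>> carry_out:
  rows: "0 0 0 0 0 0 -1; 0 0 0 0 0 0 -1; 0 0 0 0 0 0 -1; 0 0 -0.3 0 0 0 -1; 0 0 -0.6 0 0 0 -1"

```text
clock: 19.93
tool_pos: [0.5285, 0.2932, 0.0422]
tool_rot: [-0.047, 0.999, -0.002, -0.004]
ft_force: [-0.3, 0.3, -3.6]
width: 0.0174
grasp_force: 59.2
```

>>> carry_out:
  rows: "0 0 -0.9 0 0 0 -1; 0 0 -0.9 0 0 0 -1; 0 0 -0.9 0 0 0 -1; 0 0 -0.9 0 0 0 -1; 0 0 -0.9 0 0 0 -1"

```text
clock: 20.35
tool_pos: [0.5308, 0.2945, 0.2262]
tool_rot: [-0.047, 0.999, -0.0, -0.001]
ft_force: [1.2, 0.2, -4.0]
width: 0.0173
grasp_force: 59.2
```

>>> carry_out:
  rows: "0 0 -0.4 0 0 0 -1; 0 0 0 0 0 0 -1; 0 0 0 0 0 0 -1"

```text
clock: 20.6
tool_pos: [0.5319, 0.295, 0.2412]
tool_rot: [-0.047, 0.999, 0.0, 0.0]
ft_force: [0.1, -1.3, -3.8]
width: 0.0171
grasp_force: 59.5
```

Run:
```python
from h import *
st(); d=get('wrist'); held(d); p=FX+FR.apply([.014,.03,0]); plan(p[0],p[1],.235,183.35,-1)
```

```text
t20.6 [0.5319 0.295  0.2412] phi 185.4 tilt 0.04 F [ 0.1 -1.3 -3.8] w 0.0171 g 59.5 q [0.51 0.4  0.1  1.27 0.   0.41]
x range [0.0188 0.0758]
x 0.020  ymid -0.0004 w 0.019  ztop -0.0170
x 0.028  ymid 0.0000 w 0.020  ztop -0.0171
x 0.036  ymid 0.0000 w 0.019  ztop -0.0170
x 0.044  ymid -0.0003 w 0.020  ztop -0.0171
x 0.052  ymid 0.0001 w 0.020  ztop -0.0170
x 0.060  ymid 0.0021 w 0.028  ztop -0.0169
x 0.068  ymid 0.0000 w 0.033  ztop -0.0224
x 0.076  ymid 0.0001 w 0.033  ztop -0.0223
-0.26 -0.76 0.01 -0.00 -0.00 0.05 -1.00; -0.27 -0.76 0.01 -0.00 -0.00 0.05 -1.00; -0.27 -0.76 0.01 -0.00 -0.00 0.05 -1.00; -0.27 -0.75 0.01 -0.00 -0.00 0.05 -1.00; -0.27 -0.75 0.01 -0.00 -0.00 0.05 -1.00
-0.28 -0.75 0.01 -0.00 -0.00 0.05 -1.00; -0.28 -0.75 0.01 -0.00 -0.00 0.05 -1.00; -0.28 -0.75 0.01 -0.00 -0.00 0.05 -1.00; -0.29 -0.75 0.01 -0.00 -0.00 0.05 -1.00
```

>>> carry_out:
  rows: "-0.26 -0.76 0.01 0 0 0.05 -1; -0.27 -0.76 0.01 0 0 0.05 -1; -0.27 -0.76 0.01 0 0 0.05 -1; -0.27 -0.75 0.01 0 0 0.05 -1; -0.27 -0.75 0.01 0 0 0.05 -1"

```text
clock: 21.07
tool_pos: [0.5967, 0.1472, 0.2357]
tool_rot: [-0.036, 0.999, -0.001, -0.003]
ft_force: [1.4, -0.1, -4.8]
width: 0.0174
grasp_force: 59.5
```

>>> carry_out:
  rows: "-0.28 -0.75 0.01 0 0 0.05 -1; -0.28 -0.75 0.01 0 0 0.05 -1; -0.28 -0.75 0.01 0 0 0.05 -1; -0.29 -0.75 0.01 0 0 0.05 -1; 0 0 0 0 0 0 -1"

```text
clock: 21.48
tool_pos: [0.6518, 0.026, 0.2334]
tool_rot: [-0.025, 1.0, -0.002, -0.002]
ft_force: [1.1, -0.6, -2.7]
width: 0.0177
grasp_force: 59.6
```

>>> carry_out:
  rows: "0 0 0 0 0 0 -1; 0 0 0 0 0 0 -1"

```text
clock: 21.65
tool_pos: [0.6497, 0.0321, 0.2348]
tool_rot: [-0.027, 1.0, 0.0, -0.003]
ft_force: [-0.9, 0.1, -3.5]
width: 0.0174
grasp_force: 59.6
```

Run:
```python
from h import *
st(); d=get('wrist'); held(d); p=FX+FR.apply([.013,.03,0]); plan(p[0],p[1],.070,183.35,-1)
```

```text
t21.6 [0.6497 0.0321 0.2348] phi 183.1 tilt 0.31 F [-0.9  0.1 -3.5] w 0.0174 g 59.6 q [ 0.05  0.49  0.22  1.31  0.   -0.01]
x range [0.0189 0.0769]
x 0.020  ymid -0.0013 w 0.019  ztop -0.0148
x 0.028  ymid -0.0010 w 0.020  ztop -0.0149
x 0.036  ymid -0.0010 w 0.019  ztop -0.0148
x 0.044  ymid -0.0012 w 0.020  ztop -0.0150
x 0.052  ymid -0.0009 w 0.020  ztop -0.0148
x 0.060  ymid -0.0011 w 0.020  ztop -0.0150
x 0.068  ymid -0.0000 w 0.033  ztop -0.0203
x 0.076  ymid -0.0001 w 0.032  ztop -0.0203
-0.00 -0.00 0.83 0.00 -0.01 -0.01 -1.00; -0.00 -0.00 0.83 0.00 -0.01 -0.01 -1.00; -0.00 -0.00 0.83 0.00 -0.01 -0.01 -1.00; -0.00 -0.00 0.83 0.00 -0.01 -0.01 -1.00; 0.00 -0.00 0.83 0.00 -0.01 -0.01 -1.00
```

>>> carry_out:
  rows: "0 0 0.83 0 0 -0.01 -1; 0 0 0.83 0 0 -0.01 -1; 0 0 0.83 0 0 -0.01 -1; 0 0 0.83 0 0 -0.01 -1; 0 0 0.83 0 0 0 -1"

```text
clock: 22.12
tool_pos: [0.6501, 0.0338, 0.07]
tool_rot: [-0.031, 1.0, 0.0, -0.0]
ft_force: [1.3, 0.5, -3.8]
width: 0.0177
grasp_force: 59.8
```

>>> carry_out:
  rows: "0 0 0 0 0 0 -1; 0 0 0 0 0 0 -1"

```text
clock: 22.28
tool_pos: [0.6482, 0.0333, 0.0696]
tool_rot: [-0.03, 1.0, 0.0, -0.003]
ft_force: [0.4, -0.1, -3.2]
width: 0.0175
grasp_force: 59.5
```

>>> carry_out:
  rows: "0 0 0.2 0 0 0 -1; 0 0 0.15 0 0 0 -1; 0 0 0.1 0 0 0 -1; 0 0 0 0 0 0 -1; 0 0 0 0 0 0 -1"

```text
clock: 22.7
tool_pos: [0.6516, 0.0321, 0.0544]
tool_rot: [-0.029, 1.0, 0.0, 0.0]
ft_force: [-0.4, -0.6, -3.3]
width: 0.0175
grasp_force: 59.7
```

Run:
```python
from h import *
st(); d=get('wrist'); held(d)
```

```text
t22.7 [0.6516 0.0321 0.0544] phi 183.4 tilt 0.05 F [-0.4 -0.6 -3.3] w 0.0175 g 59.7 q [ 0.05  0.59 -0.09  0.89 -0.   -0.01]
x range [0.019  0.0767]
x 0.020  ymid -0.0007 w 0.019  ztop -0.0155
x 0.028  ymid -0.0004 w 0.020  ztop -0.0154
x 0.036  ymid -0.0004 w 0.019  ztop -0.0155
x 0.044  ymid -0.0007 w 0.020  ztop -0.0155
x 0.052  ymid -0.0000 w 0.033  ztop -0.0154
x 0.060  ymid -0.0003 w 0.019  ztop -0.0155
x 0.068  ymid -0.0000 w 0.033  ztop -0.0209
x 0.076  ymid 0.0001 w 0.033  ztop -0.0208
```

>>> carry_out:
  rows: "0 0 0.12 0 0 0 -1; 0 0 0 0 0 0 -1; 0 0 0 0 0 0 -1"

```text
clock: 23.0
tool_pos: [0.6527, 0.0326, 0.0502]
tool_rot: [-0.029, 1.0, 0.0, 0.002]
ft_force: [1.0, 1.4, 3.4]
width: 0.0176
grasp_force: 60.3
```

>>> carry_out:
  rows: "0 0 0 0 0 0 0.05; 0 0 0 0 0 0 0.05; 0 0 0 0 0 0 0.05; 0 0 -0.3 0 0 0 0.05; 0 0 -0.9 0 0 0 0.05"

```text
clock: 23.42
tool_pos: [0.6466, 0.0317, 0.0916]
tool_rot: [-0.029, 1.0, -0.0, -0.006]
ft_force: [-0.8, 0.3, -1.2]
width: 0.0446
grasp_force: 0.0
```

>>> carry_out:
  rows: "0 0 -0.9 0 0 0 0.05; 0 0 -0.9 0 0 0 0.05; 0 0 -0.9 0 0 0 0.2; 0 0 -0.8 0 0 0 1; 0 0 0 0 0 0 1"

```text
clock: 23.83
tool_pos: [0.6548, 0.0321, 0.245]
tool_rot: [-0.029, 1.0, -0.0, 0.006]
ft_force: [1.9, -0.6, 0.9]
width: 0.0736
grasp_force: 0.0
```

Run:
```python
from h import *
st(); d=get('wrist'); print(prof(d,-.038,.003,.005,.06));print(prof(d,-.010,.003,.005,.06)); plan(.52,.385,.24,176.6)
```

```text
t23.8 [0.6548 0.0321 0.245 ] phi 183.4 tilt 0.74 F [ 1.9 -0.6  0.9] w 0.0736 g 0.0 q [ 0.05  0.48  0.23  1.31 -0.   -0.01]
-60:55(30) -55:54(27) -50:55(28) -45:55(31) -40:60(17) -35:64(32) -30:65(35) -25:65(34) -20:61(39) -15:55(26) -10:55(30) -5:54(30) 0:55(29) 4:55(30) 9:55(30) 14:55(23) 19:61(30) 24:65(28) 29:66(34) 34:65(31) 39:61(30) 44:55(30) 49:55(25) 54:55(29) 59:55(30)
-60:13(22) -55:13(22) -50:12(14) -40:61(7) -35:64(28) -30:65(25) -25:65(49) -20:61(39) -15:13(24) -10:13(20) -5:13(20) 0:13(20) 4:12(22) 9:12(22) 14:12(20) 19:60(17) 24:64(29) 29:65(28) 34:64(29) 39:61(17) 44:12(20) 49:13(24) 54:12(21) 59:13(20)
0.26 0.82 0.00 0.00 0.01 0.12 1.00; 0.27 0.82 0.00 0.00 0.01 0.12 1.00; 0.27 0.81 0.00 0.00 0.01 0.12 1.00; 0.28 0.81 0.00 0.00 0.01 0.12 1.00; 0.29 0.81 0.00 0.00 0.01 0.12 1.00
0.30 0.80 0.00 0.00 0.01 0.12 1.00; 0.31 0.80 0.00 0.00 0.01 0.12 1.00; 0.32 0.80 0.00 0.00 0.01 0.12 1.00; 0.33 0.79 0.00 0.00 0.01 0.12 1.00; 0.33 0.79 0.00 0.00 0.01 0.12 1.00
0.34 0.79 0.00 0.00 0.01 0.12 1.00
```

Both bolts sit home (crests 65 mm). On to the third.

>>> carry_out:
  rows: "0.26 0.82 0 0 0 0.12 1; 0.27 0.82 0 0 0 0.12 1; 0.27 0.81 0 0 0 0.12 1; 0.28 0.81 0 0 0 0.12 1; 0.29 0.81 0 0 0 0.12 1"

```text
clock: 24.3
tool_pos: [0.5889, 0.1935, 0.2353]
tool_rot: [-0.003, 1.0, -0.0, -0.001]
ft_force: [0.5, -0.0, 0.4]
width: 0.0852
grasp_force: 0.0
```

>>> carry_out:
  rows: "0.3 0.8 0 0 0 0.12 1; 0.31 0.8 0 0 0 0.12 1; 0.32 0.8 0 0 0 0.12 1; 0.33 0.79 0 0 0 0.12 1; 0.33 0.79 0 0 0 0.12 1"

```text
clock: 24.72
tool_pos: [0.5276, 0.3537, 0.2353]
tool_rot: [0.023, 1.0, -0.001, -0.001]
ft_force: [0.8, -0.2, 0.4]
width: 0.0855
grasp_force: 0.0
```

>>> carry_out:
  rows: "0.34 0.79 0 0 0 0.12 1; 0 0 0 0 0 0 1; 0 0 0 0 0 0 1"

```text
clock: 24.97
tool_pos: [0.5155, 0.3863, 0.2351]
tool_rot: [0.026, 1.0, -0.001, -0.001]
ft_force: [-0.3, -1.4, -0.5]
width: 0.0851
grasp_force: 0.0
```

Run:
```python
from h import *
st(); d=get('wrist'); np.savez('w11.npz',**d); bolt(d,.48,.68,.34,.44); plan(.594,.3869,.06,176.6)
```

```text
t25.0 [0.5155 0.3863 0.2351] phi 177.0 tilt 0.16 F [-0.3 -1.4 -0.5] w 0.0851 g 0.0 q [ 0.64  0.47  0.19  1.3  -0.    0.7 ]
bolt o [0.5832 0.388 ] o2 [0.5804 0.3882] COM [0.5942 0.3872] yaw -4.1 len 0.141 ztop 0.0258 [(-0.057, np.float64(0.034)), (-0.043, np.float64(0.019)), (0.058, np.float64(0.033)), (0.072, np.float64(0.034))]
-0.32 0.03 0.73 -0.00 -0.00 0.01 1.00; -0.32 0.03 0.73 -0.00 -0.00 0.01 1.00; -0.32 0.03 0.73 -0.00 -0.00 0.01 1.00; -0.32 0.03 0.73 -0.00 -0.00 0.01 1.00; -0.32 0.03 0.73 -0.00 -0.00 0.01 1.00
-0.32 0.03 0.73 -0.00 -0.00 0.01 1.00
```

>>> carry_out:
  rows: "-0.32 0.03 0.73 0 0 0.03 1; -0.32 0.03 0.73 0 0 0.03 1; -0.32 0.03 0.73 0 0 0.03 1; -0.32 0.03 0.73 0 0 0.03 1; -0.32 0.03 0.73 0 0 0.03 1"

```text
clock: 25.43
tool_pos: [0.5822, 0.3848, 0.0892]
tool_rot: [0.036, 0.999, -0.001, -0.0]
ft_force: [0.7, 0.7, 0.3]
width: 0.0852
grasp_force: 0.0
```

>>> carry_out:
  rows: "-0.32 0.03 0.73 0 0 0 1; 0 0 0 0 0 0 1; 0 0 0.6 0 0 0 1; 0 0 0.6 0 0 0 1; 0 0 0 0 0 0 1"

```text
clock: 25.85
tool_pos: [0.5912, 0.3839, 0.0096]
tool_rot: [0.036, 0.999, -0.003, -0.003]
ft_force: [-0.9, -1.1, -0.6]
width: 0.0855
grasp_force: 0.0
```

Run:
```python
from h import *
st(); plan(.594,.387,.007,176.3)
```

```text
t25.9 [0.5912 0.3839 0.0096] phi 175.9 tilt 0.49 F [-0.9 -1.1 -0.6] w 0.0855 g 0.0 q [ 0.58  0.71  0.03  0.9  -0.    0.65]
-0.06 0.08 0.06 -0.06 -0.08 -0.08 1.00
```

>>> carry_out:
  rows: "-0.04 0.06 0.08 0 0 0 1; 0 0 0 0 0 0 -1; 0 0 0 0 0 0 -1; 0 0 0 0 0 0 -1; 0 0 0 0 0 0 -1"

```text
clock: 26.27
tool_pos: [0.5966, 0.3903, 0.0122]
tool_rot: [0.035, 0.999, 0.001, 0.001]
ft_force: [-0.5, -0.9, -0.4]
width: 0.0385
grasp_force: 0.0
```

>>> carry_out:
  rows: "0 0 0 0 0 0 -1; 0 0 0 0 0 0 -1; 0 0 0 0 0 0 -1; 0 0 -0.3 0 0 0 -1; 0 0 -0.6 0 0 0 -1"

```text
clock: 26.68
tool_pos: [0.5923, 0.3877, 0.0426]
tool_rot: [0.035, 0.999, -0.003, -0.004]
ft_force: [0.1, 0.0, -4.9]
width: 0.0173
grasp_force: 59.3
```

>>> carry_out:
  rows: "0 0 -0.9 0 0 0 -1; 0 0 -0.9 0 0 0 -1; 0 0 -0.9 0 0 0 -1; 0 0 -0.9 0 0 0 -1; 0 0 -0.9 0 0 0 -1"

```text
clock: 27.1
tool_pos: [0.5947, 0.3894, 0.2277]
tool_rot: [0.035, 0.999, -0.0, -0.001]
ft_force: [-0.0, 1.6, -5.3]
width: 0.0175
grasp_force: 59.3
```

>>> carry_out:
  rows: "0 0 -0.4 0 0 0 -1; 0 0 0 0 0 0 -1; 0 0 0 0 0 0 -1"

```text
clock: 27.35
tool_pos: [0.5959, 0.39, 0.2428]
tool_rot: [0.035, 0.999, 0.0, 0.0]
ft_force: [-0.3, 0.4, -5.0]
width: 0.0175
grasp_force: 59.5
```

Run:
```python
from h import *
st(); d=get('wrist'); held(d); p=FX+FR.apply([.013,.09,0]); plan(p[0],p[1],.235,183.35,-1)
```

```text
t27.4 [0.5959 0.39   0.2428] phi 176.0 tilt 0.06 F [-0.3  0.4 -5. ] w 0.0175 g 59.5 q [0.58 0.6  0.44 1.41 0.   0.65]
x range [0.0188 0.0753]
x 0.020  ymid -0.0000 w 0.020  ztop -0.0163
x 0.028  ymid -0.0000 w 0.019  ztop -0.0162
x 0.036  ymid 0.0003 w 0.019  ztop -0.0163
x 0.044  ymid 0.0000 w 0.020  ztop -0.0162
x 0.052  ymid 0.0001 w 0.019  ztop -0.0162
x 0.060  ymid 0.0002 w 0.033  ztop -0.0209
x 0.068  ymid 0.0000 w 0.033  ztop -0.0216
x 0.076  ymid 0.0002 w 0.033  ztop -0.0213
-0.20 -0.81 0.02 -0.00 -0.00 -0.16 -1.00; -0.19 -0.82 0.02 -0.00 -0.00 -0.16 -1.00; -0.18 -0.82 0.02 -0.00 -0.00 -0.16 -1.00; -0.16 -0.82 0.02 -0.00 -0.00 -0.16 -1.00; -0.15 -0.82 0.02 -0.00 -0.00 -0.16 -1.00
-0.14 -0.83 0.02 -0.00 -0.00 -0.16 -1.00; -0.13 -0.83 0.02 -0.00 -0.00 -0.16 -1.00; -0.12 -0.83 0.02 -0.00 -0.00 -0.16 -1.00; -0.11 -0.83 0.02 -0.00 -0.00 -0.16 -1.00
```

>>> carry_out:
  rows: "-0.2 -0.81 0.02 0 0 -0.16 -1; -0.19 -0.82 0.02 0 0 -0.16 -1; -0.18 -0.82 0.02 0 0 -0.16 -1; -0.16 -0.82 0.02 0 0 -0.16 -1; -0.15 -0.82 0.02 0 0 -0.16 -1"

```text
clock: 27.82
tool_pos: [0.6222, 0.2227, 0.2346]
tool_rot: [-0.001, 1.0, -0.001, -0.003]
ft_force: [1.0, -0.4, -4.0]
width: 0.0173
grasp_force: 59.6
```

>>> carry_out:
  rows: "-0.14 -0.83 0.02 0 0 -0.16 -1; -0.13 -0.83 0.02 0 0 -0.16 -1; -0.12 -0.83 0.02 0 0 -0.16 -1; -0.11 -0.83 0.02 0 0 -0.16 -1; 0 0 0 0 0 0 -1"

```text
clock: 28.23
tool_pos: [0.6458, 0.0853, 0.2315]
tool_rot: [-0.025, 1.0, -0.003, -0.003]
ft_force: [-0.2, 0.8, -3.6]
width: 0.0176
grasp_force: 59.8
```

>>> carry_out:
  rows: "0 0 0 0 0 0 -1; 0 0 0 0 0 0 -1; 0 0 0 0 0 0 -1"

```text
clock: 28.48
tool_pos: [0.6459, 0.0933, 0.2336]
tool_rot: [-0.029, 1.0, 0.0, -0.002]
ft_force: [-0.8, -0.2, -4.0]
width: 0.0174
grasp_force: 59.8
```

Run:
```python
from h import *
st(); d=get('wrist'); held(d); print(prof(d,-.038,.003,.005,.12)); p=FX+FR.apply([.013,.09,0]); plan(p[0],p[1],.070,183.35,-1)
cv2.imwrite('pics/w12.png',d['color'])
```

```text
t28.5 [0.6459 0.0933 0.2336] phi 183.3 tilt 0.18 F [-0.8 -0.2 -4. ] w 0.0174 g 59.8 q [0.14 0.49 0.22 1.3  0.   0.09]
x range [0.0189 0.0763]
x 0.020  ymid -0.0007 w 0.019  ztop -0.0137
x 0.028  ymid -0.0010 w 0.019  ztop -0.0136
x 0.036  ymid -0.0007 w 0.020  ztop -0.0137
x 0.044  ymid -0.0009 w 0.020  ztop -0.0138
x 0.052  ymid -0.0009 w 0.019  ztop -0.0137
x 0.060  ymid -0.0006 w 0.020  ztop -0.0139
x 0.068  ymid -0.0000 w 0.033  ztop -0.0193
x 0.076  ymid -0.0000 w 0.032  ztop -0.0193
-114:55(14) -109:55(28) -104:55(37) -99:53(44) -94:48(43) -89:43(30) -84:47(13) -79:53(16) -74:54(24) -69:55(32) -64:55(28) -59:55(30) -54:55(30) -49:55(30) -44:55(33) -39:60(9) -34:64(25) -29:65(30) -24:65(40) -19:61(51) -14:54(28) -9:55(30) -4:55(30) 0:54(29) 5:55(29) 10:55(31) 15:55(32) 20:60(18) 25:65(30) 30:65(38) 35:64(37) 40:62(42) 45:54(28) 50:54(29) 55:55(29) 60:55(29) 65:55(30) 70:54(6) 115:55(6) 120:13(13)
-0.00 -0.01 0.82 0.00 -0.01 -0.00 -1.00; -0.00 -0.01 0.82 0.00 -0.01 -0.00 -1.00; -0.00 -0.01 0.82 0.00 -0.01 -0.00 -1.00; -0.00 -0.01 0.82 0.00 -0.01 -0.00 -1.00; -0.00 -0.01 0.82 0.00 -0.01 -0.00 -1.00
```

View pics/w12.png

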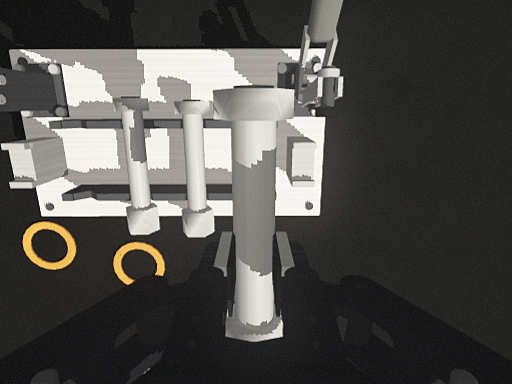

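>>> carry_out:
  rows: "-0.05 -0.02 0.8 0 0 0 -1; -0.05 -0.02 0.8 0 0 0 -1; 0 -0.01 0.8 0 0 0 -1; 0 0 0.5 0 0 0 -1; 0 0 0 0 0 0 -1"

```text
clock: 28.95
tool_pos: [0.6464, 0.0915, 0.1133]
tool_rot: [-0.029, 1.0, -0.001, -0.006]
ft_force: [-2.5, -0.5, -5.6]
width: 0.0176
grasp_force: 59.7
```

>>> carry_out:
  rows: "0 0 0.3 0 0 0 -1; 0 0 0.3 0 0 0 -1; 0 0 0.3 0 0 0 -1; 0 0 0.3 0 0 0 -1; 0 0 0 0 0 0 -1"

```text
clock: 29.37
tool_pos: [0.6501, 0.0916, 0.0703]
tool_rot: [-0.029, 1.0, -0.0, -0.001]
ft_force: [-1.1, 0.8, -5.2]
width: 0.0174
grasp_force: 59.8
```

Run:
```python
from h import *
st(); d=get('wrist'); held(d); p=FX+FR.apply([.016,.09,0]); plan(p[0],p[1],.050,183.35,-1)
```

```text
t29.4 [0.6501 0.0916 0.0703] phi 183.3 tilt 0.14 F [-1.1  0.8 -5.2] w 0.0174 g 59.8 q [ 0.14  0.58 -0.06  0.94  0.    0.08]
x range [0.0189 0.0765]
x 0.020  ymid -0.0003 w 0.019  ztop -0.0131
x 0.028  ymid -0.0006 w 0.019  ztop -0.0132
x 0.036  ymid -0.0003 w 0.020  ztop -0.0131
x 0.044  ymid -0.0006 w 0.020  ztop -0.0133
x 0.052  ymid 0.0000 w 0.033  ztop -0.0132
x 0.060  ymid -0.0000 w 0.033  ztop -0.0133
x 0.068  ymid -0.0000 w 0.033  ztop -0.0186
x 0.076  ymid 0.0000 w 0.033  ztop -0.0186
0.03 0.01 0.53 0.00 -0.01 -0.01 -1.00
```

>>> carry_out:
  rows: "0 0 0.2 0 0 0 -1; 0 0 0.15 0 0 0 -1; 0 0 0.12 0 0 0 -1; 0 0 0 0 0 0 -1; 0 0 0 0 0 0 -1"

```text
clock: 29.83
tool_pos: [0.6515, 0.0914, 0.0528]
tool_rot: [-0.028, 1.0, 0.001, 0.0]
ft_force: [0.5, 3.0, -3.1]
width: 0.0173
grasp_force: 59.9
```

Run:
```python
from h import *
st(); d=get('wrist'); held(d)
```

```text
t29.8 [0.6515 0.0914 0.0528] phi 183.2 tilt 0.11 F [ 0.5  3.  -3.1] w 0.0173 g 59.9 q [ 0.14  0.6  -0.08  0.9   0.    0.08]
x range [0.0189 0.076 ]
x 0.020  ymid -0.0004 w 0.019  ztop -0.0142
x 0.028  ymid -0.0004 w 0.020  ztop -0.0142
x 0.036  ymid -0.0004 w 0.020  ztop -0.0142
x 0.044  ymid -0.0006 w 0.020  ztop -0.0143
x 0.052  ymid 0.0000 w 0.033  ztop -0.0140
x 0.060  ymid -0.0000 w 0.033  ztop -0.0141
x 0.068  ymid 0.0000 w 0.033  ztop -0.0197
x 0.076  ymid 0.0000 w 0.033  ztop -0.0197
```

>>> carry_out:
  rows: "0 0 0.05 0 0 0 -1; 0 0 0 0 0 0 -1; 0 0 0 0 0 0 -0.1; 0 0 0 0 0 0 -0.1; 0 0 0 0 0 0 -0.1"

```text
clock: 30.3
tool_pos: [0.6515, 0.0899, 0.0508]
tool_rot: [-0.028, 1.0, -0.001, 0.0]
ft_force: [-0.3, 0.2, 0.6]
width: 0.0385
grasp_force: 0.0
```

>>> carry_out:
  rows: "0 0 -0.3 0 0 0 -0.1; 0 0 -0.8 0 0 0 -0.1; 0 0 -0.9 0 0 0 0; 0 0 -0.9 0 0 0 0.2; 0 0 -0.9 0 0 0 0.2"

```text
clock: 30.72
tool_pos: [0.6508, 0.0898, 0.2039]
tool_rot: [-0.028, 1.0, -0.001, -0.0]
ft_force: [0.2, 0.2, -0.1]
width: 0.0514
grasp_force: 0.0
```

>>> carry_out:
  rows: "0 0 -0.9 0 0 0 1; 0 0 0 0 0 0 1; 0 0 0 0 0 0 1"

```text
clock: 30.97
tool_pos: [0.653, 0.0903, 0.2417]
tool_rot: [-0.028, 1.0, -0.0, 0.003]
ft_force: [0.3, -0.7, 0.8]
width: 0.0844
grasp_force: 0.0
```

Run:
```python
from h import *
st(); d=get('wrist'); np.savez('w13.npz',**d); print(prof(d,-.038,.003,.005,.12)); print(prof(d,-.010,.003,.005,.12)); plan(.44,-.42,.25,180)
```

```text
t31.0 [0.653  0.0903 0.2417] phi 183.2 tilt 0.37 F [ 0.3 -0.7  0.8] w 0.0844 g 0.0 q [ 0.14  0.49  0.24  1.32 -0.    0.08]
-114:54(14) -109:55(29) -104:55(35) -99:53(45) -94:48(44) -89:44(28) -84:47(13) -79:53(16) -74:55(26) -69:55(29) -64:54(29) -59:54(30) -54:55(28) -49:55(30) -44:55(31) -39:61(12) -34:64(27) -29:65(36) -24:64(42) -19:61(46) -14:55(28) -9:54(30) -4:55(30) 0:54(29) 5:54(25) 10:54(31) 15:55(30) 20:61(22) 25:65(25) 30:66(30) 35:65(32) 40:61(40) 45:54(29) 50:55(26) 55:55(29) 60:54(30) 65:55(30) 70:55(30) 75:55(30) 80:60(29) 85:65(30) 90:66(29) 95:64(30) 100:61(24) 105:55(30) 110:55(31) 115:55(18) 120:13(19)
-120:13(21) -114:12(23) -109:12(19) -104:14(24) -99:13(20) -94:12(22) -89:13(19) -84:13(24) -79:13(20) -74:12(22) -69:13(20) -64:12(20) -59:12(21) -39:61(3) -34:64(27) -29:65(51) -24:64(54) -19:61(52) -14:13(22) -9:13(20) -4:12(22) 0:13(24) 5:13(24) 10:13(17) 20:60(7) 25:64(28) 30:66(27) 35:64(49) 40:61(42) 45:13(26) 50:13(23) 55:13(23) 60:13(22) 65:13(23) 70:13(22) 75:13(21) 80:61(22) 85:64(28) 90:66(28) 95:64(30) 100:61(17) 105:13(20) 110:12(20) 115:13(20) 120:13(25)
0.37 -0.78 -0.02 -0.00 0.00 0.04 1.00; 0.37 -0.78 -0.02 -0.00 0.00 0.04 1.00; 0.37 -0.78 -0.02 -0.00 0.00 0.04 1.00; 0.37 -0.78 -0.02 -0.00 0.00 0.04 1.00; 0.36 -0.78 -0.02 -0.00 0.00 0.04 1.00
0.36 -0.78 -0.02 -0.00 0.00 0.04 1.00; 0.36 -0.79 -0.02 -0.00 0.00 0.04 1.00; 0.36 -0.79 -0.02 -0.00 0.00 0.04 1.00; 0.35 -0.79 -0.02 -0.00 0.00 0.04 1.00; 0.35 -0.79 -0.02 -0.00 0.00 0.04 1.00
0.35 -0.79 -0.02 -0.00 0.00 0.04 1.00; 0.34 -0.79 -0.02 -0.00 0.00 0.04 1.00; 0.34 -0.79 -0.02 -0.00 0.00 0.04 1.00; 0.34 -0.79 -0.02 -0.00 0.00 0.04 1.00; 0.34 -0.79 -0.02 -0.00 0.00 0.04 1.00
0.33 -0.80 -0.02 -0.00 0.00 0.04 1.00
```

>>> carry_out:
  rows: "0.37 -0.78 -0.02 0 0 0.04 1; 0.37 -0.78 -0.02 0 0 0.04 1; 0.37 -0.78 -0.02 0 0 0.04 1; 0.37 -0.78 -0.02 0 0 0.04 1; 0.36 -0.78 -0.02 0 0 0.04 1"

```text
clock: 31.43
tool_pos: [0.5829, -0.0702, 0.24]
tool_rot: [-0.019, 1.0, 0.0, -0.002]
ft_force: [0.0, -0.7, -0.3]
width: 0.0857
grasp_force: 0.0
```

>>> carry_out:
  rows: "0.36 -0.78 -0.02 0 0 0.04 1; 0.36 -0.79 -0.02 0 0 0.04 1; 0.36 -0.79 -0.02 0 0 0.04 1; 0.35 -0.79 -0.02 0 0 0.04 1; 0.35 -0.79 -0.02 0 0 0.04 1"

```text
clock: 31.85
tool_pos: [0.5168, -0.2297, 0.2442]
tool_rot: [-0.01, 1.0, 0.001, -0.002]
ft_force: [0.6, 0.3, 0.1]
width: 0.0853
grasp_force: 0.0
```

>>> carry_out:
  rows: "0.35 -0.79 -0.02 0 0 0.04 1; 0.34 -0.79 -0.02 0 0 0.04 1; 0.34 -0.79 -0.02 0 0 0.04 1; 0.34 -0.79 -0.02 0 0 0.04 1; 0.34 -0.79 -0.02 0 0 0.04 1"

```text
clock: 32.27
tool_pos: [0.4508, -0.3884, 0.2481]
tool_rot: [-0.002, 1.0, 0.001, -0.002]
ft_force: [1.1, 0.1, 0.3]
width: 0.0852
grasp_force: 0.0
```

>>> carry_out:
  rows: "0.33 -0.8 -0.02 0 0 0.04 1; 0 0 0 0 0 0 1; 0 0 0 0 0 0 1"

```text
clock: 32.52
tool_pos: [0.4379, -0.4206, 0.2487]
tool_rot: [0.002, 1.0, 0.001, -0.002]
ft_force: [-0.4, -0.0, 0.0]
width: 0.0853
grasp_force: 0.0
```

```bash
cat > bar.py <<'E'
from h import *
st(); d=get('wrist'); cv2.imwrite('pics/bar.png',d['color'])
for f in('wrist','top'):
    d=get(f); P=cloud(d); z=P[...,2]; hsv=cv2.cvtColor(d['color'],cv2.COLOR_BGR2HSV)
    m=(z>(.008 if f=='wrist' else -.01))&(z<.017)&(P[...,1]<-.39)&(P[...,1]>-.52)&(P[...,0]>.33)&(P[...,0]<.72)&(hsv[...,2]>110)&(hsv[...,1]<60)
    n,l,s,ce=cv2.connectedComponentsWithStats(m.astype(np.uint8))
    i=1+np.argmax(s[1:,4]); q=P[l==i]; print(s[i],np.percentile(q[:,2],[5,50,95]).round(4),cv2.minAreaRect(q[:,:2].astype(np.float32)))
    v=np.linalg.svd(q[:,:2]-q[:,:2].mean(0),full_matrices=False)[2][0]; v*=np.sign(v[0]); t=(q[:,:2]-q[:,:2].mean(0))@v; print('yaw',np.degrees(np.arctan2(v[1],v[0])),'ends',(q[:,:2].mean(0)+v*t.min()).round(4),(q[:,:2].mean(0)+v*t.max()).round(4))
E
python3 bar.py
```

```text
t32.5 [ 0.4379 -0.4206  0.2487] phi 179.8 tilt 0.25 F [-0.4 -0.   0. ] w 0.0853 g 0.0 q [-0.77  0.4   0.12  1.29 -0.   -0.76]
[ 221  112   38  222 3997] [0.011  0.0122 0.0135] ((0.5320553779602051, -0.4406765401363373), (0.023664189502596855, 0.3093733787536621), 84.1893310546875)
yaw -5.809475021227322 ends [ 0.3782 -0.425 ] [ 0.6859 -0.4563]
[379 134  12  57 450] [-0.0023  0.0101  0.0157] ((0.5895554423332214, -0.4471627175807953), (0.03271838650107384, 0.20330964028835297), 84.43163299560547)
yaw -6.335110419144482 ends [ 0.4886 -0.4336] [ 0.6909 -0.456 ]
```

Run:
```python
from h import *
plan(.532,-.4407,.06,174.2)
```

```text
-0.39 -0.10 0.79 0.00 -0.00 0.20 1.00; -0.39 -0.09 0.79 0.00 -0.00 0.20 1.00; -0.39 -0.08 0.79 0.00 -0.00 0.20 1.00; -0.39 -0.07 0.79 0.00 -0.00 0.20 1.00; -0.39 -0.07 0.79 0.00 -0.00 0.20 1.00
-0.39 -0.06 0.79 0.00 -0.00 0.20 1.00
```

>>> carry_out:
  rows: "-0.39 -0.1 0.79 0 0 0.2 1; -0.39 -0.09 0.79 0 0 0.2 1; -0.39 -0.08 0.79 0 0 0.2 1; -0.39 -0.07 0.79 0 0 0.2 1; -0.39 -0.07 0.79 0 0 0.2 1"

```text
clock: 33.08
tool_pos: [0.5185, -0.4369, 0.0918]
tool_rot: [0.043, 0.999, 0.0, -0.0]
ft_force: [0.7, -0.4, 0.3]
width: 0.0856
grasp_force: 0.0
```

>>> carry_out:
  rows: "-0.39 -0.06 0.79 0 0 0.2 1; 0 0 0 0 0 0 1; 0 0 0.5 0 0 0 1; 0 0 0.5 0 0 0 1; 0 0 0 0 0 0 1"

```text
clock: 33.5
tool_pos: [0.5306, -0.4391, 0.0185]
tool_rot: [0.051, 0.999, 0.002, -0.003]
ft_force: [-0.4, -0.4, -0.7]
width: 0.0854
grasp_force: 0.0
```

Run:
```python
from h import *
st(); plan(.532,-.4407,.004,174.2)
```

```text
t33.5 [ 0.5306 -0.4391  0.0185] phi 174.1 tilt 0.41 F [-0.4 -0.4 -0.7] w 0.0854 g 0.0 q [-0.69  0.68 -0.01  0.89 -0.   -0.59]
-0.04 -0.04 0.36 0.04 -0.07 -0.01 1.00
```

>>> carry_out:
  rows: "-0.03 -0.03 0.2 0 0 0 1; 0 0 0.16 0 0 0 1; 0 0 0 0 0 0 1; 0 0 0 0 0 0 -1; 0 0 0 0 0 0 -1"

```text
clock: 33.92
tool_pos: [0.5341, -0.4442, 0.0084]
tool_rot: [0.052, 0.999, -0.0, 0.001]
ft_force: [-0.4, 0.2, 0.4]
width: 0.0638
grasp_force: 0.0
```

>>> carry_out:
  rows: "0 0 0 0 0 0 -1; 0 0 0 0 0 0 -1; 0 0 0 0 0 0 -1; 0 0 0 0 0 0 -1; 0 0 0 0 0 0 -1"

```text
clock: 34.33
tool_pos: [0.5339, -0.4435, 0.0082]
tool_rot: [0.052, 0.999, 0.0, 0.0]
ft_force: [-1.1, 1.6, 6.0]
width: 0.0213
grasp_force: 58.7
```

>>> carry_out:
  rows: "0 0 -0.3 0 0 0 -1; 0 0 -0.6 0 0 0 -1; 0 0 -0.8 0 0 0 -1; 0 0 -0.8 0 0 0 -1; 0 0 -0.8 0 0 0 -1"

```text
clock: 34.75
tool_pos: [0.5328, -0.4435, 0.14]
tool_rot: [0.052, 0.999, 0.0, -0.001]
ft_force: [1.3, -0.1, -3.0]
width: 0.0214
grasp_force: 59.3
```

>>> carry_out:
  rows: "0 0 -0.9 0 0 0 -1; 0 0 -0.9 0 0 0 -1; 0 0 -0.9 0 0 0 -1; 0 0 0 0 0 0 -1; 0 0 0 0 0 0 -1"

```text
clock: 35.17
tool_pos: [0.5347, -0.445, 0.2504]
tool_rot: [0.052, 0.999, -0.002, 0.002]
ft_force: [0.2, 0.5, -3.3]
width: 0.0213
grasp_force: 59.3
```

Run:
```python
from h import *
st(); d=get('wrist'); np.savez('w14.npz',**d); cv2.imwrite('pics/w14.png',d['color'])
s=manip.state(); P=cloud(d); T=(P-np.array(s['tool_pos']))@Ro.from_quat(s['tool_rot']).as_matrix()
for a in np.arange(.02,.17,.015):
    w=T[(abs(T[...,0]-a)<.003)&(abs(T[...,1])<.03)&(T[...,2]<.03)&(T[...,2]>-.045)]
    if len(w)>10: print('x %.3f ymid %.4f w %.3f z %.4f'%(a,(w[:,1].min()+w[:,1].max())/2,np.ptp(w[:,1]),np.median(w[:,2])))
m=(abs(T[...,1])<.02)&(T[...,2]<.03)&(T[...,2]>-.02)&(T[...,0]>.03); print('end',T[m][:,0].max())
plan(.55,-.25,.27,93.35,-1)
```

```text
t35.2 [ 0.5347 -0.445   0.2504] phi 174.0 tilt 0.34 F [ 0.2  0.5 -3.3] w 0.0213 g 59.3 q [-0.69  0.56  0.39  1.39 -0.   -0.59]
x 0.020 ymid -0.0015 w 0.024 z -0.0068
x 0.035 ymid -0.0012 w 0.023 z -0.0068
x 0.050 ymid -0.0011 w 0.024 z -0.0068
x 0.065 ymid -0.0012 w 0.024 z -0.0067
x 0.080 ymid -0.0013 w 0.024 z -0.0066
x 0.095 ymid -0.0014 w 0.024 z -0.0066
x 0.110 ymid -0.0013 w 0.024 z -0.0064
end 0.10771520512917131
0.01 0.29 -0.03 -0.00 0.00 0.95 -1.00; 0.03 0.28 -0.03 -0.00 0.00 0.95 -1.00; 0.05 0.28 -0.03 -0.00 0.00 0.95 -1.00; 0.08 0.28 -0.03 -0.00 0.00 0.95 -1.00; 0.10 0.27 -0.03 -0.00 0.00 0.95 -1.00
0.12 0.26 -0.03 -0.00 0.00 0.95 -1.00; 0.14 0.25 -0.03 -0.00 0.00 0.95 -1.00; 0.16 0.24 -0.03 -0.00 0.00 0.95 -1.00; 0.18 0.22 -0.03 -0.00 0.00 0.95 -1.00; 0.20 0.21 -0.03 -0.00 0.00 0.95 -1.00
0.21 0.19 -0.03 -0.00 0.00 0.95 -1.00; 0.23 0.17 -0.03 -0.00 0.00 0.95 -1.00; 0.24 0.15 -0.03 -0.00 0.00 0.95 -1.00; 0.25 0.13 -0.03 -0.00 0.00 0.95 -1.00; 0.26 0.11 -0.03 -0.00 0.00 0.95 -1.00
0.27 0.09 -0.03 -0.00 0.00 0.95 -1.00; 0.28 0.06 -0.03 -0.00 0.00 0.95 -1.00
```

>>> carry_out:
  rows: "0.01 0.29 -0.05 0 0 0.95 -1; 0.03 0.28 -0.05 0 0 0.95 -1; 0.05 0.28 -0.05 0 0 0.95 -1; 0.08 0.28 -0.05 0 0 0.95 -1; 0.1 0.27 -0.05 0 0 0.95 -1"

```text
clock: 35.63
tool_pos: [0.5368, -0.3852, 0.254]
tool_rot: [0.259, 0.966, 0.001, -0.003]
ft_force: [0.7, 0.9, -3.9]
width: 0.0209
grasp_force: 59.3
```

>>> carry_out:
  rows: "0.12 0.26 -0.03 0 0 0.95 -1; 0.14 0.25 -0.03 0 0 0.95 -1; 0.16 0.24 -0.03 0 0 0.95 -1; 0.18 0.22 -0.03 0 0 0.95 -1; 0.2 0.21 -0.03 0 0 0.95 -1"

```text
clock: 36.05
tool_pos: [0.5418, -0.3281, 0.2601]
tool_rot: [0.452, 0.892, 0.0, -0.003]
ft_force: [-0.1, 0.5, -2.6]
width: 0.0213
grasp_force: 59.3
```

>>> carry_out:
  rows: "0.21 0.19 -0.03 0 0 0.95 -1; 0.23 0.17 -0.03 0 0 0.95 -1; 0.24 0.15 -0.03 0 0 0.95 -1; 0.25 0.13 -0.03 0 0 0.95 -1; 0.26 0.11 -0.03 0 0 0.95 -1"

```text
clock: 36.47
tool_pos: [0.5469, -0.2717, 0.2663]
tool_rot: [0.626, 0.78, -0.001, -0.003]
ft_force: [0.9, -0.3, -3.6]
width: 0.0216
grasp_force: 59.3
```

>>> carry_out:
  rows: "0.27 0.09 -0.03 0 0 0.95 -1; 0.28 0.06 -0.03 0 0 0.95 -1; 0 0 0 0 0 0 -1; 0 0 0 0 0 0 -1"

```text
clock: 36.8
tool_pos: [0.5493, -0.2495, 0.2695]
tool_rot: [0.686, 0.728, -0.001, -0.002]
ft_force: [-0.4, -0.7, -3.6]
width: 0.0213
grasp_force: 59.3
```

Run:
```python
from h import *
st(); plan(.6398,.0013,.25,93.35,-1)
```

```text
t36.8 [ 0.5493 -0.2495  0.2695] phi 93.4 tilt 0.24 F [-0.4 -0.7 -3.6] w 0.0213 g 59.3 q [-0.43  0.39  0.15  1.34 -0.    1.08]
0.77 0.33 0.06 -0.01 -0.00 0.00 -1.00; 0.77 0.33 0.06 -0.01 -0.00 0.00 -1.00; 0.77 0.33 0.06 -0.01 -0.00 0.00 -1.00; 0.77 0.33 0.06 -0.01 -0.00 0.00 -1.00; 0.77 0.33 0.06 -0.01 -0.00 0.00 -1.00
0.77 0.33 0.06 -0.01 -0.00 0.00 -1.00; 0.77 0.33 0.06 -0.01 -0.00 0.00 -1.00; 0.77 0.33 0.06 -0.01 -0.00 0.00 -1.00
```

>>> carry_out:
  rows: "0.77 0.33 0.04 0 0 0 -1; 0.77 0.33 0.04 0 0 0 -1; 0.77 0.33 0.04 0 0 0 -1; 0.77 0.33 0.04 0 0 0 -1; 0.77 0.33 0.04 0 0 0 -1"

```text
clock: 37.22
tool_pos: [0.6073, -0.0923, 0.2622]
tool_rot: [0.687, 0.727, -0.001, -0.001]
ft_force: [0.2, 0.1, -2.7]
width: 0.0209
grasp_force: 59.3
```

>>> carry_out:
  rows: "0.77 0.33 0.04 0 0 0 -1; 0.77 0.33 0.04 0 0 0 -1; 0.77 0.33 0.04 0 0 0 -1; 0 0 0 0 0 0 -1; 0 0 0 0 0 0 -1"

```text
clock: 37.63
tool_pos: [0.6418, 0.0028, 0.2569]
tool_rot: [0.685, 0.728, -0.001, -0.001]
ft_force: [-0.2, -0.2, -2.4]
width: 0.0213
grasp_force: 59.4
```

```bash
cat > heldbar.py <<'E'
from h import *
st(); d=get('wrist'); s=manip.state(); P=cloud(d); T=(P-np.array(s['tool_pos']))@Ro.from_quat(s['tool_rot']).as_matrix(); F=fx(P)
m0=(abs(T[...,1])<.02)&(T[...,2]<.03)&(T[...,2]>-.02)&(T[...,0]>.015)
for y in np.arange(.03,.16,.02):
    w=F[m0&(abs(F[...,1]-y)<.004)]
    if len(w)>10: print('fy %.3f fx mid %.4f w %.3f z %.4f'%(y,(w[:,0].min()+w[:,0].max())/2,np.ptp(w[:,0]),np.median(w[:,2])))
print('end fy',F[m0][:,1].max())
E
python3 - <<'E'
exec(open('heldbar.py').read())
plan(.6398,.0013,.10,93.35,-1); cv2.imwrite('pics/w15.png',d['color'])
E
```

```text
t37.6 [0.6418 0.0028 0.2569] phi 93.5 tilt 0.17 F [-0.2 -0.2 -2.4] w 0.0213 g 59.4 q [ 0.    0.46  0.24  1.35 -0.    1.51]
fy 0.030 fx mid 0.0034 w 0.024 z 0.2609
fy 0.050 fx mid 0.0033 w 0.024 z 0.2609
fy 0.070 fx mid 0.0033 w 0.024 z 0.2609
fy 0.090 fx mid 0.0031 w 0.024 z 0.2609
fy 0.110 fx mid 0.0031 w 0.024 z 0.2608
end fy 0.11032981111822429
-0.00 -0.01 0.79 -0.01 0.00 0.00 -1.00; -0.00 -0.01 0.79 -0.01 0.00 0.00 -1.00; -0.00 -0.01 0.79 -0.01 0.00 0.00 -1.00; -0.00 -0.01 0.79 -0.01 0.00 0.00 -1.00; -0.00 -0.01 0.79 -0.01 0.00 0.00 -1.00
```

View pics/w15.png

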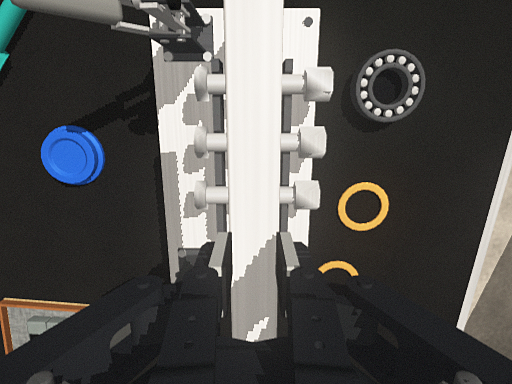

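>>> carry_out:
  rows: "0 -0.04 0.7 0 0 0 -1; 0 -0.03 0.7 0 0 0 -1; 0 0 0.7 0 0 0 -1; 0 0 0.7 0 0 0 -1; 0 0 0.7 0 0 0 -1"

```text
clock: 38.1
tool_pos: [0.6382, -0.0006, 0.1175]
tool_rot: [0.687, 0.726, -0.0, 0.0]
ft_force: [0.0, 0.8, -3.0]
width: 0.0212
grasp_force: 59.4
```

>>> carry_out:
  rows: "0 0 0.2 0 0 0 -1; 0 0 0 0 0 0 -1; 0 0 0 0 0 0 -1; 0 0 0 0 0 0 -1"

```text
clock: 38.43
tool_pos: [0.6406, 0.001, 0.113]
tool_rot: [0.687, 0.727, 0.001, 0.001]
ft_force: [0.8, -0.5, -2.0]
width: 0.0211
grasp_force: 59.5
```

```bash
cat >> heldbar.py <<'E'
q=F.reshape(-1,3); k=(q[:,2]>.051)&(q[:,2]<.0565)&(q[:,1]>.04)&(q[:,1]<.12)
for c in(-.038,.038):
    w=q[k&(abs(q[:,0]-c)<.012)]; print('V',c,len(w),[round(float(v),4) for v in np.percentile(w[:,0],[2,98])] if len(w) else '')
w=q[(q[:,2]>.06)&(q[:,2]<.0672)&(q[:,1]>.075)&(q[:,1]<.105)&(abs(q[:,0])<.05)]; print('bolt90 y',len(w),np.median(w[:,1]) if len(w) else '')
E
python3 heldbar.py
```

```text
t38.4 [0.6406 0.001  0.113 ] phi 93.2 tilt 0.20 F [ 0.8 -0.5 -2. ] w 0.0211 g 59.5 q [ 0.    0.52 -0.05  1.   -0.    1.52]
fy 0.030 fx mid 0.0022 w 0.024 z 0.1170
fy 0.050 fx mid 0.0022 w 0.024 z 0.1171
fy 0.070 fx mid 0.0021 w 0.024 z 0.1172
fy 0.090 fx mid 0.0022 w 0.024 z 0.1171
fy 0.110 fx mid 0.0022 w 0.024 z 0.1170
end fy 0.1084677048534452
V -0.038 1409 [-0.0478, -0.0332]
V 0.038 1283 [0.0345, 0.0424]
bolt90 y 3712 0.08987556475259709
```

>>> carry_out:
  rows: "0 -0.05 0.25 0 0 0 -1; 0 0 0.25 0 0 0 -1; 0 0 0.2 0 0 0 -1; 0 0 0 0 0 0 -1; 0 0 0 0 0 0 -1"

```text
clock: 38.9
tool_pos: [0.6361, 0.0017, 0.0817]
tool_rot: [0.687, 0.727, -0.001, -0.001]
ft_force: [-0.4, 1.1, -3.1]
width: 0.0215
grasp_force: 59.5
```

```bash
python3 heldbar.py
```

```text
t38.9 [0.6361 0.0017 0.0817] phi 93.3 tilt 0.13 F [-0.4  1.1 -3.1] w 0.0215 g 59.5 q [ 0.    0.54 -0.1   0.93 -0.    1.52]
fy 0.030 fx mid -0.0018 w 0.040 z 0.0855
fy 0.050 fx mid -0.0023 w 0.024 z 0.0859
fy 0.070 fx mid -0.0024 w 0.024 z 0.0858
fy 0.090 fx mid -0.0018 w 0.040 z 0.0855
fy 0.110 fx mid -0.0024 w 0.024 z 0.0858
end fy 0.1093027960064579
V -0.038 1978 [-0.0477, -0.0332]
V 0.038 1856 [0.0345, 0.0426]
bolt90 y 5754 0.08977634546445414
```

>>> carry_out:
  rows: "0 0.05 0 0 0 0 -1; 0 0 0 0 0 0 -1; 0 0 0 0 0 0 -1; 0 0 0 0 0 0 -1; 0 0 0 0 0 0 -1"

```text
clock: 39.37
tool_pos: [0.6392, 0.0017, 0.0831]
tool_rot: [0.687, 0.727, 0.0, 0.0]
ft_force: [-0.3, -0.4, -2.8]
width: 0.0211
grasp_force: 59.5
```

```bash
python3 heldbar.py | head -4
```

```text
t39.4 [0.6392 0.0017 0.0831] phi 93.3 tilt 0.02 F [-0.3 -0.4 -2.8] w 0.0211 g 59.5 q [ 0.    0.54 -0.09  0.94 -0.    1.52]
fy 0.030 fx mid 0.0007 w 0.040 z 0.0869
fy 0.050 fx mid 0.0008 w 0.024 z 0.0872
fy 0.070 fx mid 0.0007 w 0.024 z 0.0873
```

>>> carry_out:
  rows: "0 0 0.1 0 0 0 -1; 0 0 0.1 0 0 0 -1; 0 0 0 0 0 0 -1; 0 0 0 0 0 0 -1; 0 0 0 0 0 0 -1"

```text
clock: 39.83
tool_pos: [0.6393, 0.0017, 0.0752]
tool_rot: [0.687, 0.727, 0.0, 0.0]
ft_force: [-0.3, -0.2, 0.2]
width: 0.0209
grasp_force: 60.0
```

```bash
python3 heldbar.py | head -4
```

```text
t39.8 [0.6393 0.0017 0.0752] phi 93.3 tilt 0.05 F [-0.3 -0.2  0.2] w 0.0209 g 60.0 q [ 0.    0.55 -0.1   0.92 -0.    1.52]
fy 0.030 fx mid 0.0009 w 0.040 z 0.0789
fy 0.050 fx mid 0.0009 w 0.024 z 0.0793
fy 0.070 fx mid 0.0009 w 0.024 z 0.0793
```

>>> carry_out:
  rows: "0 0 0 0 0 0 0.2; 0 0 0 0 0 0 0.2; 0 0 0 0 0 0 0.2; 0 0 -0.3 0 0 0 0.2; 0 0 -0.8 0 0 0 0.2"

```text
clock: 40.3
tool_pos: [0.6352, 0.0017, 0.1145]
tool_rot: [0.687, 0.727, -0.003, -0.004]
ft_force: [0.5, -0.8, -0.5]
width: 0.051
grasp_force: 0.0
```

>>> carry_out:
  rows: "0 0 -0.9 0 0 0 0.2; 0 0 -0.9 0 0 0 0.2; 0 0 -0.9 0 0 0 -1; 0 0 -0.9 0 0 0 -1; 0 0 0 0 0 0 -1"

```text
clock: 40.72
tool_pos: [0.6426, 0.0017, 0.2716]
tool_rot: [0.687, 0.727, 0.005, 0.005]
ft_force: [1.2, 0.6, 0.4]
width: 0.0153
grasp_force: 0.0
```

>>> carry_out:
  rows: "0 0 0 0 0 0 -1; 0 0 0 0 0 0 -1"

```text
clock: 40.88
tool_pos: [0.6389, 0.0017, 0.2625]
tool_rot: [0.687, 0.727, -0.0, -0.0]
ft_force: [-0.7, -0.4, -0.2]
width: 0.0003
grasp_force: 0.0
```

```bash
cat > chk.py <<'E'
from h import *
st()
d=get('wrist'); F=fx(cloud(d)); m=(F[...,2]>.0765)&(F[...,2]<.0825)&(abs(F[...,0])<.035)&(abs(F[...,1])<.17)
n,l,s,ce=cv2.connectedComponentsWithStats(m.astype(np.uint8)); i=1+np.argmax(s[1:,4]); q=F[l==i]; r=cv2.minAreaRect(q[:,:2].astype(np.float32)); print('bar',r,np.percentile(q[:,2],[5,50,95]).round(4))
# handles: light-grey grips in the x-z plane at y=+-140
for sgn in(1,-1):
    w=F[(abs(F[...,1]-sgn*.14)<.008)&(F[...,0]<-.10)&(F[...,0]>-.25)&(F[...,2]>.05)&(F[...,2]<.22)]
    if len(w)>10: print('handle',sgn,len(w),[(round(x,3),np.percentile(w[abs(w[:,0]-x)<.005][:,2],90).round(3),np.median(w[abs(w[:,0]-x)<.005][:,1]).round(4)) for x in np.arange(-.2,-.09,.01) if (abs(w[:,0]-x)<.005).sum()>3])
p={k:(FX+FR.apply([-.138,k,0])).round(4) for k in(.14,-.14)}; print(p)
E
python3 chk.py; python3 -c "
from h import *
p=FX+FR.apply([-.138,.14,0]); plan(p[0],p[1],.23,93.35,-1)"
```

```text
t40.9 [0.6389 0.0017 0.2625] phi 93.3 tilt 0.01 F [-0.7 -0.4 -0.2] w 0.0003 g 0.0 q [ 0.    0.45  0.24  1.35 -0.    1.52]
bar ((0.0005936501547694206, 0.045052625238895416), (0.024039795622229576, 0.22373062372207642), 0.0011796075850725174) [0.078  0.0793 0.0806]
handle 1 1455 [(np.float64(-0.15), np.float64(0.177), np.float64(0.1331)), (np.float64(-0.14), np.float64(0.175), np.float64(0.1338)), (np.float64(-0.13), np.float64(0.165), np.float64(0.1352)), (np.float64(-0.12), np.float64(0.154), np.float64(0.1367)), (np.float64(-0.11), np.float64(0.143), np.float64(0.1384)), (np.float64(-0.1), np.float64(0.133), np.float64(0.1398))]
{0.14: array([0.4926, 0.1329, 0.    ]), -0.14: array([ 0.5089, -0.1466,  0.    ])}
0.58 -0.57 0.13 -0.00 -0.00 -0.00 -1.00; 0.58 -0.57 0.13 -0.00 -0.00 -0.00 -1.00; 0.58 -0.57 0.13 -0.00 -0.00 -0.00 -1.00; 0.58 -0.57 0.13 -0.00 -0.00 -0.00 -1.00; 0.58 -0.57 0.13 -0.00 -0.00 -0.00 -1.00
0.58 -0.57 0.13 -0.00 -0.00 -0.00 -1.00
```

>>> carry_out:
  rows: "0.58 -0.57 0.13 0 0 0 -1; 0.58 -0.57 0.13 0 0 0 -1; 0.58 -0.57 0.13 0 0 0 -1; 0.58 -0.57 0.13 0 0 0 -1; 0.58 -0.57 0.13 0 0 0 -1"

```text
clock: 41.35
tool_pos: [0.5159, 0.1114, 0.2344]
tool_rot: [0.687, 0.727, -0.002, -0.001]
ft_force: [0.7, 0.9, 0.1]
width: 0.0
grasp_force: 0.0
```

>>> carry_out:
  rows: "0.58 -0.57 0.13 0 0 0 -1; 0 0 0 0 0 0 -1; 0 0 0 0 0 0 -1; 0 0 0 0 0 0 -1"

```text
clock: 41.68
tool_pos: [0.4941, 0.1327, 0.2306]
tool_rot: [0.686, 0.727, -0.001, -0.0]
ft_force: [-0.3, -0.2, 0.5]
width: -0.0
grasp_force: 0.0
```

```bash
python3 -c "
from h import *
st(); p=FX+FR.apply([-.138,.14,0]); plan(p[0],p[1],.18,93.35,-1)
d=get('wrist'); F=fx(cloud(d)); w=F[(abs(F[...,1]-.14)<.03)&(F[...,0]<-.10)&(F[...,0]>-.2)&(F[...,2]>.10)&(F[...,2]<.2)]; print(len(w),w.min(0) if len(w) else '',w.max(0) if len(w) else ''); cv2.imwrite('pics/w16.png',d['color'])"
```

```text
t41.7 [0.4941 0.1327 0.2306] phi 93.3 tilt 0.10 F [-0.3 -0.2  0.5] w -0.0000 g 0.0 q [ 0.26  0.24 -0.17  1.16 -0.    1.78]
0.00 -0.02 0.63 -0.01 0.00 -0.01 -1.00; 0.00 -0.02 0.63 -0.01 0.00 -0.01 -1.00

2001 [-0.15476531  0.12896259  0.10791364] [-0.10002593  0.15212238  0.1794037 ]
```

View pics/w16.png

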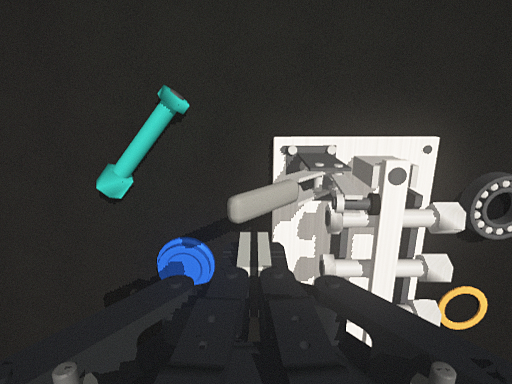

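>>> carry_out:
  rows: "0 -0.02 0.6 0 0 0 -1; 0 -0.02 0.6 0 0 0 -1; 0 0 0.3 0 0 0 -1; 0 0 0.3 0 0 0 -1; 0 0 0.3 0 0 0 -1"

```text
clock: 42.15
tool_pos: [0.4967, 0.1325, 0.1489]
tool_rot: [0.687, 0.726, 0.003, 0.002]
ft_force: [0.2, -0.3, 12.3]
width: 0.0002
grasp_force: 4.7
```

>>> carry_out:
  rows: "0 0 0.3 0 0 0 -1; 0 0 0.3 0 0 0 -1; 0 0 0.3 0 0 0 -1; 0 0 0.2 0 0 0 -1; 0 0 0 0 0 0 -1"

```text
clock: 42.57
tool_pos: [0.4923, 0.1317, 0.1017]
tool_rot: [0.687, 0.726, -0.001, -0.001]
ft_force: [-0.7, -0.1, 0.3]
width: 0.0
grasp_force: 0.0
```

>>> carry_out:
  rows: "0 0 -0.5 0 0 0 -1; 0 0 -0.8 0 0 0 -1; 0 0 -0.9 0 0 0 -1; 0 0 -0.9 0 0 0 -1; 0 0 0 0 0 0 -1"

```text
clock: 42.98
tool_pos: [0.4976, 0.1335, 0.2352]
tool_rot: [0.687, 0.727, 0.005, 0.003]
ft_force: [1.4, -0.3, 0.5]
width: -0.0001
grasp_force: 0.0
```

```bash
python3 -c "
from h import *
st(); d=get('wrist'); F=fx(cloud(d)); w=F[(abs(F[...,1]-.14)<.015)&(F[...,0]<-.10)&(F[...,0]>-.22)&(F[...,2]>.05)&(F[...,2]<.19)]; print(len(w),w.min(0) if len(w) else '',w.max(0) if len(w) else '')
m=(F[...,2]>.0765)&(F[...,2]<.0825)&(abs(F[...,0])<.035)&(F[...,1]<.17)&(F[...,1]>0); q=F[m]; print(cv2.minAreaRect(q[:,:2].astype(np.float32)))
p=FX+FR.apply([-.138,-.14,0]); plan(p[0],p[1],.235,93.35,-1)"
```

```text
t43.0 [0.4976 0.1335 0.2352] phi 93.2 tilt 0.74 F [ 1.4 -0.3  0.5] w -0.0001 g 0.0 q [ 0.26  0.23 -0.17  1.16 -0.    1.78]
1886 [-0.18871674  0.12859531  0.08266554] [-0.10019083  0.15224458  0.10072124]
((-0.00392632931470871, 0.08140121400356293), (0.03294719383120537, 0.15236309170722961), 0.4003669023513794)
-0.88 -0.01 -0.01 0.01 -0.00 -0.00 -1.00; -0.88 -0.01 -0.01 0.01 -0.00 -0.00 -1.00; -0.88 -0.01 -0.01 0.01 -0.00 -0.00 -1.00; -0.88 -0.01 -0.01 0.01 -0.00 -0.00 -1.00; -0.88 -0.01 -0.01 0.01 -0.00 -0.00 -1.00
-0.88 -0.01 -0.01 0.01 -0.00 -0.00 -1.00; -0.88 -0.01 -0.01 0.01 -0.00 -0.00 -1.00; -0.88 -0.01 -0.01 0.01 -0.00 -0.00 -1.00
```

Left handle is latched (grip top ≤ 100 mm, level). On to the right one.

>>> carry_out:
  rows: "-0.88 -0.01 0 0 0 0 -1; -0.88 -0.01 0 0 0 0 -1; -0.88 -0.01 0 0 0 0 -1; -0.88 -0.01 0 0 0 0 -1; -0.88 -0.01 0 0 0 0 -1"

```text
clock: 43.45
tool_pos: [0.5004, -0.0449, 0.2268]
tool_rot: [0.687, 0.727, -0.0, -0.001]
ft_force: [1.1, -0.6, -0.5]
width: -0.0001
grasp_force: 0.0
```

>>> carry_out:
  rows: "-0.88 -0.01 0 0 0 0 -1; -0.88 -0.01 0 0 0 0 -1; -0.88 -0.01 0 0 0 0 -1; 0 0 0 0 0 0 -1; 0 0 0 0 0 0 -1"

```text
clock: 43.87
tool_pos: [0.5052, -0.1504, 0.2265]
tool_rot: [0.688, 0.726, -0.0, -0.001]
ft_force: [-0.3, 0.1, 0.1]
width: 0.0002
grasp_force: 0.0
```

```bash
python3 -c "
from h import *
st(); p=FX+FR.apply([-.138,-.14,0]); plan(p[0],p[1],.182,93.35,-1)"
```

```text
t43.9 [ 0.5052 -0.1504  0.2265] phi 93.0 tilt 0.11 F [-0.3  0.1  0.1] w 0.0002 g 0.0 q [-0.29  0.27 -0.14  1.16  0.    1.23]
0.04 0.05 0.56 -0.01 -0.00 -0.03 -1.00; 0.04 0.05 0.56 -0.01 -0.00 -0.03 -1.00
```

>>> carry_out:
  rows: "0.04 0.05 0.55 0 0 0 -1; 0.04 0.05 0.55 0 0 0 -1; 0 0 0.3 0 0 0 -1; 0 0 0.3 0 0 0 -1; 0 0 0.3 0 0 0 -1"

```text
clock: 44.28
tool_pos: [0.5117, -0.1442, 0.1487]
tool_rot: [0.686, 0.728, 0.001, 0.002]
ft_force: [1.0, -0.0, 11.4]
width: -0.0001
grasp_force: 4.6
```

>>> carry_out:
  rows: "0 0 0.3 0 0 0 -1; 0 0 0.3 0 0 0 -1; 0 0 0.3 0 0 0 -1; 0 0 0.2 0 0 0 -1; 0 0 0 0 0 0 -1"

```text
clock: 44.7
tool_pos: [0.5078, -0.1436, 0.1016]
tool_rot: [0.686, 0.727, -0.001, -0.002]
ft_force: [-0.2, 1.0, 0.2]
width: -0.0
grasp_force: 0.0
```

>>> carry_out:
  rows: "0 0 -0.5 0 0 0 -1; 0 0 -0.8 0 0 0 -1; 0 0 -0.9 0 0 0 -1; 0 0 -0.9 0 0 0 -1; 0 0 -0.9 0 0 0 -1"

```text
clock: 45.12
tool_pos: [0.5092, -0.1444, 0.2656]
tool_rot: [0.686, 0.727, 0.0, -0.0]
ft_force: [1.8, -1.3, -0.6]
width: 0.0001
grasp_force: 0.0
```

>>> carry_out:
  rows: "0.5 -0.9 -0.5 0 0 0 -1; 0.5 -0.9 -0.5 0 0 0 -1; 0 -0.9 0 0 0 0 -1; 0 0 0 0 0 0 -1; 0 0 0 0 0 0 -1"

```text
clock: 45.53
tool_pos: [0.4047, -0.1139, 0.301]
tool_rot: [0.687, 0.727, 0.0, 0.001]
ft_force: [-0.5, 0.2, 0.4]
width: -0.0003
grasp_force: 0.0
```

Run:
```python
from h import *
st()
for n in('wrist','scene','top'):
    d=get(n); F=fx(cloud(d))
    for sg in(1,-1):
        w=F[(abs(F[...,1]-sg*.14)<.015)&(F[...,0]<-.115)&(F[...,0]>-.22)&(F[...,2]>.04)&(F[...,2]<.19)]; print(n,sg,len(w),np.percentile(w[:,2],[5,50,95]).round(3) if len(w) else '',w.min(0).round(3) if len(w) else '')
    if n=='scene': cv2.imwrite('pics/fin.png',cv2.resize(d['color'][170:330,80:360],(800,457),interpolation=cv2.INTER_CUBIC))
    if n=='top':
        q=F[(abs(F[...,0])<.03)&(F[...,2]>.06)&(F[...,2]<.1)]; print('top bar y',q[:,1].min(),q[:,1].max())
        P=cloud(d); m=(P[...,2]>.013)&(P[...,0]>.31)&(P[...,0]<.43)&(P[...,1]<-.24)&(P[...,1]>-.36); print('gauge',cv2.minAreaRect(P[m][:,:2].astype(np.float32)),np.median(P[m][:,2]))
```

```text
t45.5 [ 0.4047 -0.1139  0.301 ] phi 93.3 tilt 0.08 F [-0.5  0.2  0.4] w -0.0003 g 0.0 q [-0.27  0.06 -0.21  1.31  0.    1.24]
wrist 1 0  
wrist -1 1073 [0.089 0.094 0.097] [-0.189 -0.151  0.082]
scene 1 104 [0.084 0.093 0.097] [-0.185  0.128  0.083]
scene -1 126 [0.087 0.094 0.097] [-0.187 -0.153  0.084]
top 1 141 [0.087 0.093 0.1  ] [-0.19   0.131  0.077]
top -1 0  
top bar y -0.1505285799103568 0.15635828321828768
gauge ((0.3705196678638458, -0.30468666553497314), (0.10939671844244003, 0.11570184677839279), 89.72154235839844) 0.019105734577584035
```

View pics/fin.png

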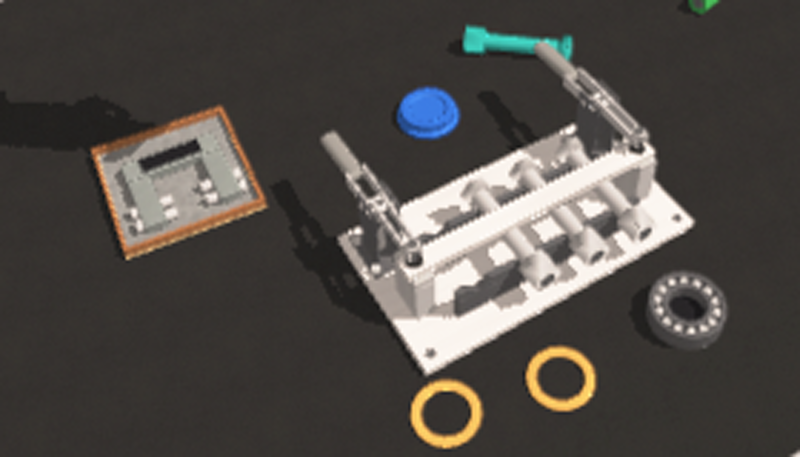

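```bash
python3 -c "
from cell import manip
print(manip.hand_in())"
```

```text
the job is handed in; nothing more can be done
None
```

The job is handed in at about 46 s: the gauge lies flat in its tray, all three bolts present are home in their grooves with the long hexagons away from the handles, the bar is home on both posts and both handles are latched; the hand-in call returned no verdict, so this rests on my last camera check.

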